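Stand the hand grinder up and screw its hopper top into line

ROBOT

A 6-joint arm with a two-finger parallel gripper is mounted at the origin on the work surface. World frame = base frame: x ahead of the robot, y to its left, z up, the work surface at z = 0. Lengths are in m, angles in rad, forces in N, time in s.
With the tool pointing down it reaches from about 0.3 to 0.875 m from the base axis. Payload 6.4 kg.
Tool frame: the origin (TCP) lies between the finger pads; the fingertips stand tip_extent ahead of it and the grasp point (between the pads) lies 5 mm behind it (tip_extent is the distance from the TCP to the fingertips, in m); z points along the fingers, y is the direction in which the jaws open and shut (so a half turn about z gives the same grasp; the last joint's range is limited). The gripper opens to 85 mm and grips with 20 to 120 N. Pads are 22 mm wide; open, the fingers measure 114 mm over their backs; the gripper's body (76 mm by 85 mm) begins 54 mm behind the grasp point. The pads swing forward as they close: fully open they stand 13 mm farther back than shut.
Start: joints at [-1.477, 0.181, 1.607, -0, 1.354, -0.206], TCP at [0.17, -0.549, 0.245] pointing down, gripper open.
Joint ranges: [-2.99, 2.99], [-0.89, 2.07], [0.3, 2.58], [-1.14, 4.28], [0, 2.63], [-3.12, 3.12]. Speed limits (rad/s): [2.57, 2.57, 3.01, 3.14, 3.14, 3.14].

INTERFACE

Orientations are given as a unit quaternion [w, x, y, z].
In Python, from bench import * gives the robot as it stands.
- The arm moves only by the shell command python3 -m jog 'ROWS'. ROWS is JSON, a list of rows, each a list of 3 entries, a list of its own where there are three numbers: the shift along the tool's x, y, z in mm, then the turn, a rotation vector about the tool's x, y, z in rad, then the opening, from 0 (shut) to 1 (fully open). A call has 1 to 20 rows; each row is the pose to reach, as a shift and turn from the pose measured when the call began, along the tool's axes at that moment; what a row does not reach only later rows make up. A row lasts 1/12 s, in which the tool goes at most 41.7 mm and 7.16 degrees, less where a joint would pass 70% of its speed; a pose out of reach is approached as far as the arm can. A call with a gripper value outside its range is refused whole. The fingers move at their own pace and stop on an object; the grip force is fixed at half the most. Time passes only in rows, so rows that repeat a pose let the fingers close. It gives the time, the measured TCP pose, the force and the opening at its end, in the units of the state.
- get_obs(): the state, without advancing time (a new reading comes with each control period).
- camera(name): name is "scene" or "top" or "wrist"; returns (picture, depth): 480x640x3 uint8, red, green, blue; 480x640 float32, m along the optical axis (not along the pixel's ray), 0 where there is no reading.
- get_calibration(name): a dict with "fx", "fy", "cx", "cy" (pixels), "world_from_camera" (4x4, takes a point from camera to world coordinates). Camera axes: x right, y down, z forward; pixel columns grow to the right and rows downward; lengths in m; the calibration is good to about 2 mm. A picture is of the moment at which its call begins: read the wrist's pose just before it. get_calibration takes no time and is no camera call; for the wrist camera it gives the pose at the moment of the call.
- hand_in(): hands the job in, once; it reports no verdict.
The state is a dict: "time_s": time; "q": joint angles; "dq": joint speeds; "joint_efforts": joint torques, N m; "eef_pos": TCP position; "eef_rot": TCP orientation; "wrist_force": force on the tool from outside, world axes, zero at the start; "torque": the same for the moment, N m; "opening": opening from 0.0 (shut) to 1.0 (fully open).
Only numpy, scipy, OpenCV 4.12 (cv2) and the standard library are available. Lean on these libraries where they do the work, as an engineer would, in place of code of your own. Each camera call takes 0.05 s, during which the arm holds its last target.

TASK

The small hand coffee grinder is lying on its side on the worktop: stand it upright in the square pocket of its wooden stand, lowering it in rather than dropping it, and let go of it. Then screw the dark hopper top clockwise (seen from above) until its yellow-framed filling mouth is straight above the red stripe on the grinder's body; nothing stops it there, so do not turn it past. Leave the grinder standing fully down in the stand, and do not disturb the cezve, the glasses or the canister.

Things in the scene. Friction and masses are not known exactly. Their poses are not given: they have to be found in the camera images.
- grinder: the hand grinder, loose, ~0.46 kg, 104 mm long: square steel body 50 x 50 x 66 mm, round hopper top on it. Origin: centre of the foot's underside. z runs from foot to hopper top, x out of the face with the red stripe, y out of the next face counter-clockwise. It starts lying +y face up, axis level, 25 mm over the worktop, hopper top pointing to the robot's right (world -y, up to 0.7 rad off)
- grinder_mid (a point): point on the grinder's axis half-way up the whole grinder, 52 mm above the underside of the foot; same axes as grinder. The body proper ends 14 mm above this point
- hopper_grip (a point): grip point on the hopper top's axis, 90 mm above the foot's underside (up to 3 mm more while unscrewed). The hopper top is a dark round steel drum, 44 mm across, 36 mm high (68 to 104 mm above the foot); this point is 22 mm above its lower edge. x points to the yellow-framed filling mouth in its side (a yellow line on its flat top points there too), z along the grinder's axis
- hopper (a joint): screw angle of the hopper top on the grinder's body, rad: 0 = mouth above the red stripe, positive = counter-clockwise from above (unscrewed). Starts at 1.2 to 2.4, can turn from -1.0 to 3.0, friction about 0.12 N m, stays where left, no stop or click at 0; sinks 8 mm per clockwise turn. Only the stand keeps the body from turning along
- stand: fixed wooden stand 77 x 77 x 22 mm with a square pocket 57 x 57 mm open at the top; pocket floor 6 mm above the worktop. Origin: centre of its underside, on the worktop; x and y along its sides. The grinder's foot fits in any of the four quarter-turn ways with 3.5 mm of room on each side, so it can twist about 0.15 rad before the pocket holds it
- cezve: white ceramic cezve, 75 mm high, 76 mm wide, with a wooden handle reaching 125 mm from its axis; origin under its centre. Leave alone
- tulip1: tulip-shaped glass, 88 mm high, 60 mm wide; origin under its centre. Leave alone
- tulip2: second such glass; origin under its centre. Leave alone
- canister: blue plastic canister with a white press-button lid, 104 x 104 x 132 mm; origin under its centre. Leave alone
There are look-alikes about, which are no part of the job. What is shaped like the grinder but blue or orange is not meant.

How it is judged:
By the outcome, as a careful person would: the job done as asked, in the order asked, and still so for the second after the job is handed in, with the robot touching nothing.
It also fails if it takes over 64 s, if anything falls off the work surface, if the arm or the gripper's body presses on something with over 40 N, if the wrist force passes 120 N, or if a joint passes its speed limit or range.

## Working session

There is one attempt and no reset: what is moved stays moved. The work goes in short steps, Python scripts to look and compute and a shell command to move; the robot and the scene stay as the last step left them, time stands still between calls to the robot, and variables do not carry over. Pictures are saved under pics/ and viewed, and the job is handed in when it is done.

```bash
ls; mkdir -p pics
python3 - <<'E'
from bench import *
import cv2
o=get_obs();print({k:(v if not hasattr(v,'__len__') else [round(float(a),3) for a in v]) for k,v in o.items()})
import bench;print([n for n in dir(bench) if not n.startswith('__')])
for n in ["scene","top","wrist"]:
    p,d=camera(n);cv2.imwrite(f"pics/{n}0.png",p[:,:,::-1]);c=get_calibration(n);print(n,c['fx'],c['cx'],c['cy']);print(c['world_from_camera'])
    import numpy as np; np.savez(f"pics/{n}0.npz",p=p,d=d,T=c['world_from_camera'],K=[c['fx'],c['fy'],c['cx'],c['cy']])
E
```

```text
pics
{'time_s': 0.0, 'q': [-1.477, 0.182, 1.608, -0.0, 1.354, -0.206], 'dq': [-0.001, -0.001, 0.001, -0.001, 0.0, -0.001], 'joint_efforts': [-0.001, -44.487, -35.134, -0.0, 0.009, -0.0], 'eef_pos': [0.17, -0.549, 0.244], 'eef_rot': [-0.001, 0.989, 0.149, 0.0], 'wrist_force': [0.587, -0.136, -0.15], 'torque': [-0.007, -0.01, -0.012], 'opening': 1.0005593123149061}
['MotionError', 'camera', 'get_calibration', 'get_obs', 'hand_in', 'tip_extent']
scene 443.6377217737546 318.8127817986872 235.72030054567261
[[-0.30846805  0.78502448 -0.53720018  1.16245692]
 [ 0.95122423  0.2519158  -0.17807555  0.1958433 ]
 [-0.00446446 -0.56592844 -0.82444228  0.93564951]
 [ 0.          0.          0.          1.        ]]
top 563.4120046469966 318.35543275130465 234.85431532309383
[[-0.02106746 -0.99392035  0.10806714  0.45669256]
 [-0.99957658  0.01876989 -0.02223405  0.03982901]
 [ 0.02007046 -0.1084898  -0.99389493  1.25841137]
 [ 0.          0.          0.          1.        ]]
wrist 345.5458689753722 325.23279142038115 234.66049157718854
[[ 2.96429277e-01 -9.10161913e-01 -2.89369963e-01  2.44615107e-01]
 [-9.55054622e-01 -2.82683677e-01 -8.92222346e-02 -5.26878505e-01]
 [-5.93485358e-04  3.02812203e-01 -9.53050060e-01  3.72312278e-01]
 [ 0.00000000e+00  0.00000000e+00  0.00000000e+00  1.00000000e+00]]
```

View pics/scene0.png

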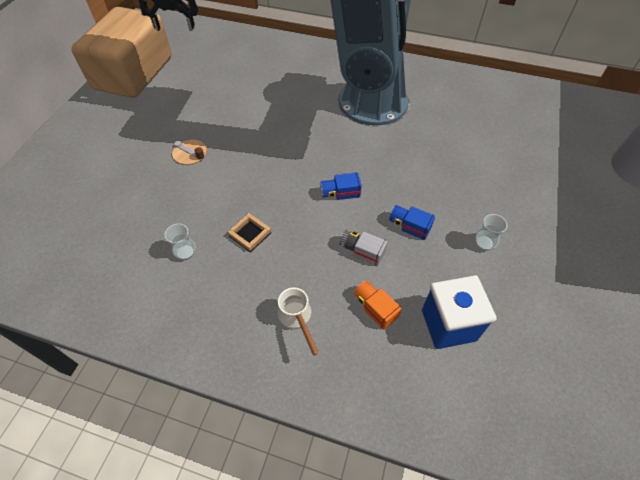

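View pics/top0.png

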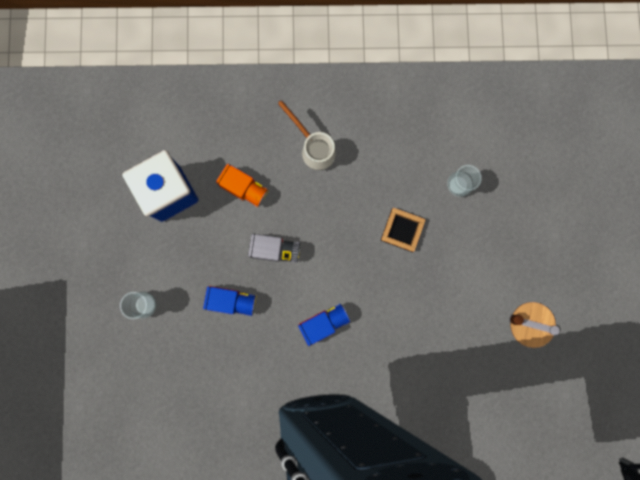

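View pics/wrist0.png

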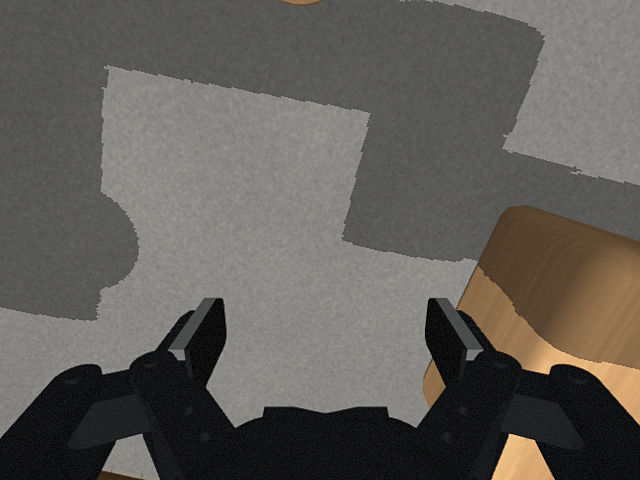

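```bash
cat > h.py <<'E'
import numpy as np, cv2
from bench import *
from scipy.spatial.transform import Rotation as R
def snap(n,name):
    c=get_calibration(n);p,d=camera(n);cv2.imwrite(f"pics/{name}.png",p[:,:,::-1])
    K=[c['fx'],c['fy'],c['cx'],c['cy']];T=np.array(c['world_from_camera']);np.savez(f"pics/{name}.npz",p=p,d=d,T=T,K=K);return p,d,T,K
def load(name):
    z=np.load(f"pics/{name}.npz");return z['p'],z['d'],z['T'],z['K']
def cloud(d,T,K):
    v,u=np.mgrid[:d.shape[0],:d.shape[1]]
    P=np.stack([(u-K[2])/K[0]*d,(v-K[3])/K[1]*d,d],-1)
    return P@T[:3,:3].T+T[:3,3]
def ray(uv,z,T,K):
    uv=np.atleast_2d(uv).astype(float)
    r=np.c_[(uv[:,0]-K[2])/K[0],(uv[:,1]-K[3])/K[1],np.ones(len(uv))]@T[:3,:3].T
    return T[:3,3]+r*((z-T[2,3])/r[:,2])[:,None]
def pix(P,T,K):
    q=(np.atleast_2d(P)-T[:3,3])@T[:3,:3];return np.c_[q[:,0]/q[:,2]*K[0]+K[2],q[:,1]/q[:,2]*K[1]+K[3]]
def pose():
    o=get_obs();q=o['eef_rot'];return np.array(o['eef_pos']),R.from_quat([q[1],q[2],q[3],q[0]]),o
def show(name,x0,y0,x1,y1,out,s=4):
    p=cv2.imread(f"pics/{name}.png")[y0:y1,x0:x1];cv2.imwrite(f"pics/{out}.png",cv2.resize(p,None,fx=s,fy=s,interpolation=cv2.INTER_CUBIC))
E
python3 - <<'E'
from h import *
print('tip',tip_extent)
p,d,T,K=load("top0");C=cloud(d,T,K)
print('table z med',np.median(C[200:400,420:480,2]))
sub=np.zeros(d.shape,bool);sub[222:275,238:310]=1
m=sub&(C[...,2]>0.035)
body=m&(C[...,2]>0.045)
r=cv2.minAreaRect(np.argwhere(body)[:,::-1].astype(np.float32));print('body',r,body.sum(), np.median(C[body],0))
bx=cv2.boxPoints(r);print(ray(bx,0.05,T,K).round(4))
r=cv2.minAreaRect(np.argwhere(m)[:,::-1].astype(np.float32));print('all',r)
# stand
hsv=cv2.cvtColor(p,cv2.COLOR_RGB2HSV)
sub[:]=0;sub[200:262,372:435]=1
s=sub&(hsv[...,1]>90)&(hsv[...,2]>100)
cn=max(cv2.findContours(s.astype(np.uint8),cv2.RETR_EXTERNAL,2)[0],key=cv2.contourArea)
r=cv2.minAreaRect(cn);b=ray(cv2.boxPoints(r),0.022,T,K);print('stand',r);print(b.round(4),b.mean(0), np.linalg.norm(np.diff(b,axis=0),axis=1))
h=sub&(C[...,2]>0.012);print('stand depth z',np.percentile(C[s][:,2],[10,50,90]))
for e in range(4):
  dd=b[(e+1)%4]-b[e];print(np.arctan2(dd[1],dd[0]))
show("top0",225,210,325,285,"crop_t",8);
p2=load("scene0");show("scene0",320,215,400,275,"crop_s",8)
E
```

```text
tip 0.014
table z med 0.0003524499571796458
body ((274.52191162109375, 248.6149139404297), (47.058692932128906, 61.2324333190918), 79.2156982421875) 821 [0.56209885 0.1216894  0.04928579]
[[0.5991 0.1813 0.05  ]
 [0.6216 0.0514 0.05  ]
 [0.5213 0.0343 0.05  ]
 [0.4994 0.1631 0.05  ]]
all ((274.52191162109375, 248.6149139404297), (47.058692932128906, 61.2324333190918), 79.2156982421875)
stand ((403.0135803222656, 229.3619842529297), (35.92072296142578, 35.65165328979492), 19.653823852539062)
[[ 0.5769 -0.1241  0.022 ]
 [ 0.6514 -0.1533  0.022 ]
 [ 0.6229 -0.2278  0.022 ]
 [ 0.5486 -0.1981  0.022 ]] [ 0.59996821 -0.17581677  0.022     ] [0.08008826 0.07973303 0.08000423]
stand depth z [0.00979447 0.02117283 0.02488529]
-0.37360969460734295
-1.9364102854730738
2.761071592784137
1.2063235528506666
```

View pics/crop_t.png

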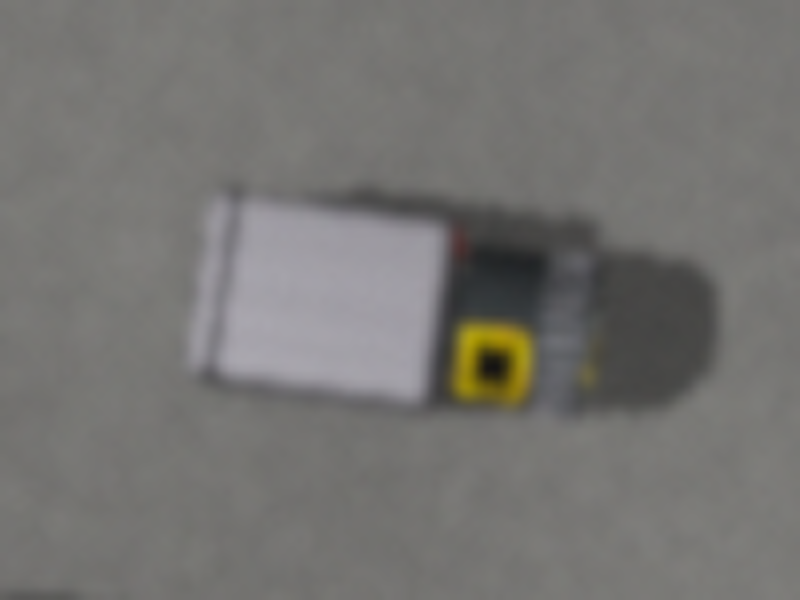

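View pics/crop_s.png

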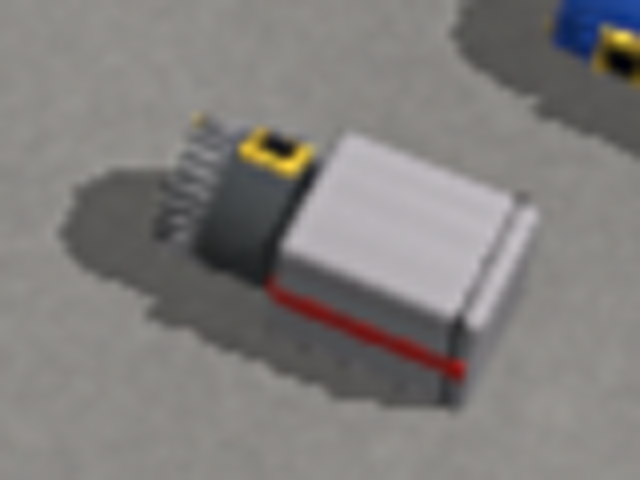

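Run:
```python
from h import *
p,d,T,K=load("top0")
g=cv2.cvtColor(p,cv2.COLOR_RGB2HSV)
m=np.zeros(d.shape,np.uint8);m[228:268,245:285]=((g[...,2]>135)&(g[...,1]<60))[228:268,245:285]
m=cv2.morphologyEx(m,cv2.MORPH_CLOSE,np.ones((3,3)))
cn=max(cv2.findContours(m,cv2.RETR_EXTERNAL,2)[0],key=cv2.contourArea)
r=cv2.minAreaRect(cn);print(r)
b=ray(cv2.boxPoints(r),0.05,T,K);print(b.round(4),b.mean(0))
print(np.linalg.norm(np.diff(b,axis=0),axis=1))
hand=np.array([[215,193],[445,222],[423,405],[190,376]])/8+[225,210]-0.5+1/16
b=ray(hand,0.05,T,K);print(b.round(4))
print(np.linalg.norm(np.diff(b,axis=0),axis=1))
top=(b[1]+b[2])/2;bot=(b[0]+b[3])/2;ax=top-bot;print('top',top,'bot',bot,'len',np.linalg.norm(ax),'yaw',np.arctan2(ax[1],ax[0]), 'edge yaws',[np.arctan2(*(v)[1::-1]) for v in (b[1]-b[0],b[2]-b[3],b[0]-b[3],b[1]-b[2])])
# scene check : edge of top face near 
p,d,T,K=load("scene0")
hs=np.array([[283,250],[350,133],[538,205],[470,325]])/8+[320,215]-0.5+1/16
b=ray(hs,0.05,T,K);print('scene',b.round(4));top=(b[0]+b[1])/2;bot=(b[2]+b[3])/2;ax=top-bot;print(top,bot,np.linalg.norm(ax),np.arctan2(ax[1],ax[0]))
# stand from scene
hsv=cv2.cvtColor(p,cv2.COLOR_RGB2HSV);s=np.zeros(d.shape,bool);s[208:255,220:278]=1
s&=(hsv[...,1]>90)&(hsv[...,2]>60)
show("scene0",215,200,285,260,"crop_st",8)
```

```text
((263.9767761230469, 246.82150268554688), (29.27251625061035, 21.608259201049805), 8.53076457977295)
[[0.5468 0.1648 0.05  ]
 [0.5927 0.1576 0.05  ]
 [0.5822 0.0954 0.05  ]
 [0.5362 0.1029 0.05  ]] [0.5644769  0.13018295 0.05      ]
[0.04653411 0.06301326 0.04654057]
[[0.5933 0.1568 0.05  ]
 [0.5843 0.0951 0.05  ]
 [0.5351 0.1017 0.05  ]
 [0.5441 0.1639 0.05  ]]
[0.06237249 0.04963945 0.06288776]
top [0.55971005 0.09840767 0.05      ] bot [0.56872638 0.16038538 0.05      ] len 0.06263011224492517 yaw -1.7152599144067107 edge yaws [np.float64(-1.7159320269117795), np.float64(-1.7145933089100827), np.float64(-0.14304820750970199), np.float64(-0.13266526605058693)]
scene [[0.5868 0.0955 0.05  ]
 [0.5395 0.1037 0.05  ]
 [0.5478 0.1641 0.05  ]
 [0.5954 0.1547 0.05  ]]
[0.56315378 0.09960247 0.05      ] [0.57163092 0.15944058 0.05      ] 0.060435594378028965 -1.7115278085173906
```

View pics/crop_st.png

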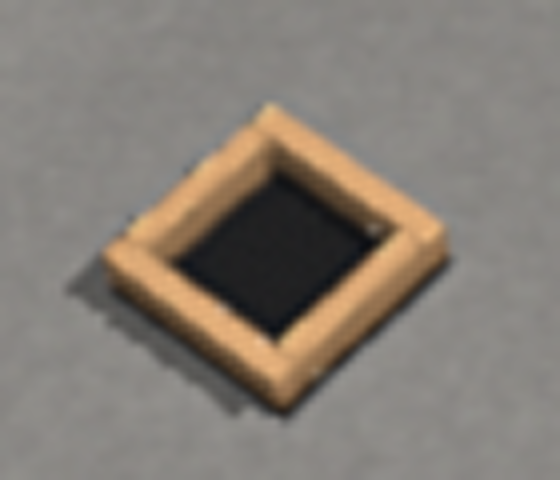

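Run:
```python
from h import *
p,d,T,K=load("scene0")
hs=np.array([[270,103],[447,235],[283,385],[103,250]])/8+[215,200]-0.5+1/16
b=ray(hs,0.022,T,K);print(b.round(4),b.mean(0),np.linalg.norm(np.diff(b,axis=0),axis=1));
for e in range(4):
  dd=b[(e+1)%4]-b[e];print(np.arctan2(dd[1],dd[0]))
show("top0",370,200,440,260,"crop_stt",10)
```

```text
[[ 0.5533 -0.1982  0.022 ]
 [ 0.5847 -0.1243  0.022 ]
 [ 0.6527 -0.1515  0.022 ]
 [ 0.6232 -0.2254  0.022 ]] [ 0.60348189 -0.17483441  0.022     ] [0.08032155 0.07322886 0.07954731]
1.1695436227993437
-0.3809106955496798
-1.9501960693577047
2.770786743603943
```

View pics/crop_stt.png

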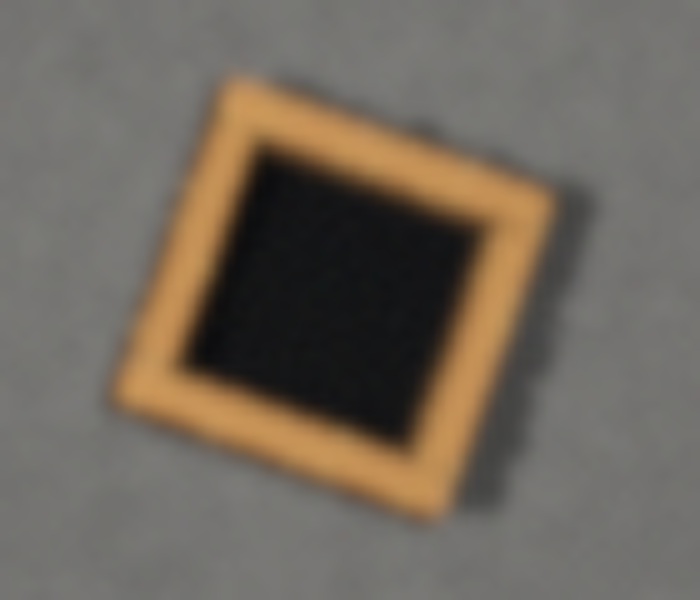

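```bash
cat >> h.py <<'E'
UP=np.array([0,0,1.])
def axes(yaw,th,lying):
    # returns R for tool; lying: yaw=heading of grinder z ; upright: yaw=approach heading h
    c=np.array([np.cos(yaw),np.sin(yaw),0])
    if lying: x=-(c*np.cos(th)-UP*np.sin(th));a=-UP*np.cos(th)-c*np.sin(th)
    else: x=-(UP*np.cos(th)+c*np.sin(th));a=c*np.cos(th)-UP*np.sin(th)
    return R.from_matrix(np.c_[x,np.cross(a,x),a])
def rel(P,Rt):
    p,r,o=pose();s=r.inv().apply(np.array(P)-p)*1000;v=(r.inv()*Rt).as_rotvec()
    print('t',round(o['time_s'],2),'q',np.round(o['q'],2),'p',p.round(4),'f',np.round(o['wrist_force'],1),'op',round(o['opening'],3))
    print('shift',s.round(1),'turn',v.round(3),'rows',round(np.linalg.norm(s)/41.7,1),round(np.degrees(np.linalg.norm(v))/7.16,1))
MID=np.array([.5634,.1129,.025]);YG=-1.714;TH=np.radians(35)
ST=np.array([.6015,-.1755,0]);YS=-.375
E
python3 - <<'E'
from h import *
p,d,T,K=load("top0");C=cloud(d,T,K)
hsv=cv2.cvtColor(p,cv2.COLOR_RGB2HSV)
col=(hsv[...,1]>150)&(hsv[...,2]>80)&(C[...,2]>0.015)
for n,m in (('or',(hsv[...,0]<15)),('bl',(hsv[...,0]>100))):
    s=col&m;s[:150]=0;s[:,:200]=0;s[:,360:]=0
    P=C[s]-MID; w=np.array([np.cos(YG),np.sin(YG)]);x=np.array([-w[1],w[0]])
    l=P[:,:2]@w;c=P[:,:2]@x;k=np.abs(l)<70
    print(n,s.sum(),'cross at |l|<70:',np.abs(c[k]).min() if k.any() else None, 'l<25',np.abs(c[np.abs(l)<30]).min() if (np.abs(l)<.03).any() else None)
    k=(np.abs(l)<.07);i=np.argsort(np.abs(c)+10*~k)[:5];print(l[i],c[i])
Rg=axes(YG,TH,True);a=Rg.apply([0,0,1]);print(Rg.as_matrix().round(2))
rel(MID+a*.005-a*.2,Rg)
E
```

```text
or 995 cross at |l|<70: 0.0892746144582732 l<25 0.0892746144582732
[-0.04604587 -0.04868609 -0.04437106 -0.04835492 -0.0464419 ] [0.08927461 0.08963362 0.09025    0.09098087 0.09161494]
bl 2030 cross at |l|<70: 0.0951868637597116 l<25 0.0951868637597116
[-0.06593649 -0.06843123 -0.06316396 -0.06502612 -0.06766054] [-0.10260828 -0.10288647 -0.10442489 -0.10466831 -0.10495996]
[[ 0.12  0.99  0.08]
 [ 0.81 -0.14  0.57]
 [ 0.57 -0.   -0.82]]
t 0.15 q [-1.48  0.18  1.61  0.    1.35 -0.21] p [ 0.1698 -0.5489  0.2446] f [ 0.3 -0.2  0.1] op 0.999
shift [ 523.5 -414.9   60.6] turn [ 0.343  0.543 -1.091] rows 16.1 10.1
```

```bash
python3 -m jog '[[[524,-415,60],[0.343,0.543,-1.091],1],[[524,-415,60],[0.343,0.543,-1.091],1],[[524,-415,60],[0.343,0.543,-1.091],1],[[524,-415,60],[0.343,0.543,-1.091],1],[[524,-415,60],[0.343,0.543,-1.091],1],[[524,-415,60],[0.343,0.543,-1.091],1],[[524,-415,60],[0.343,0.543,-1.091],1],[[524,-415,60],[0.343,0.543,-1.091],1],[[524,-415,60],[0.343,0.543,-1.091],1],[[524,-415,60],[0.343,0.543,-1.091],1],[[524,-415,60],[0.343,0.543,-1.091],1],[[524,-415,60],[0.343,0.543,-1.091],1],[[524,-415,60],[0.343,0.543,-1.091],1],[[524,-415,60],[0.343,0.543,-1.091],1],[[524,-415,60],[0.343,0.543,-1.091],1],[[524,-415,60],[0.343,0.543,-1.091],1],[[524,-415,60],[0.343,0.543,-1.091],1],[[524,-415,60],[0.343,0.543,-1.091],1],[[524,-415,60],[0.343,0.543,-1.091],1],[[524,-415,60],[0.343,0.543,-1.091],1]]'
python3 - <<'E'
from h import *
Rg=axes(YG,TH,True);a=Rg.apply([0,0,1])
rel(MID+a*.005-a*.2,Rg);snap("wrist","w1")
E
```

```text
time_s: 1.82
eef_pos: [0.5475, 0.0014, 0.1852]
eef_rot: [-0.197, 0.721, 0.624, 0.227]
wrist_force: [0.7, -0.2, -0.7]
opening: 0.998
t 1.82 q [-0.53  0.26  1.77  0.57  1.41 -0.57] p [0.5475 0.0014 0.1852] f [ 0.7 -0.2 -0.7] op 0.998
shift [ 0.4 -0.2  0.8] turn [ 0.     0.    -0.001] rows 0.0 0.0
```

View pics/w1.png

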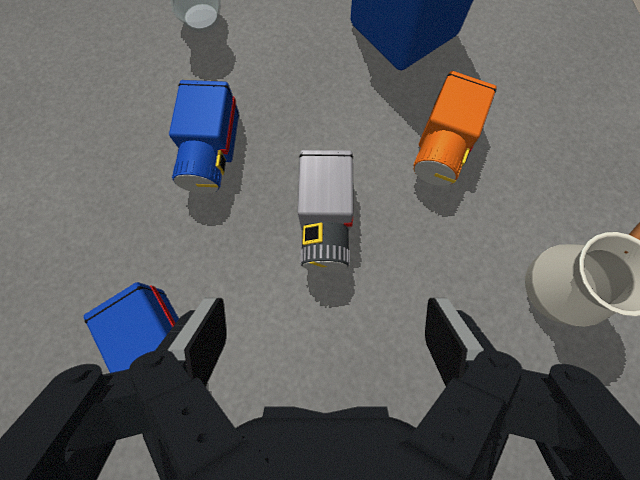

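Run:
```python
from h import *
show("w1",280,135,380,275,"w1c",4)
p,d,T,K=load("w1");C=cloud(d,T,K)
for uv in [(326,180),(326,200)]: print(C[uv[1],uv[0]])
```

```text
[0.56759447 0.12985021 0.0491093 ]
[0.56472994 0.11008856 0.04986381]
```

View pics/w1c.png

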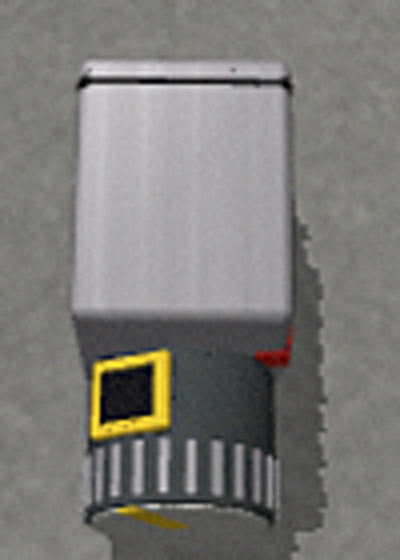

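Run:
```python
from h import *
p,d,T,K=load("w1")
b=ray(np.array([[83,62],[290,62],[294,311],[74,311]])/4+[280,135]-.4,.05,T,K);print(b.round(4))
bot=(b[0]+b[1])/2;top=(b[2]+b[3])/2;ax=top-bot;print(bot,top,np.linalg.norm(ax),np.arctan2(ax[1],ax[0]),np.linalg.norm(b[2]-b[3]))
print('mid',top-14e-3*ax/np.linalg.norm(ax), 'from foot',bot+52e-3*ax/np.linalg.norm(ax))
Rg=axes(YG,TH,True);a=Rg.apply([0,0,1])
rel(np.array([.5635,.1129,.025])+a*.005,Rg)
```

```text
[[0.5483 0.1632 0.05  ]
 [0.596  0.1563 0.05  ]
 [0.5866 0.095  0.05  ]
 [0.5388 0.1019 0.05  ]]
[0.57213955 0.15977308 0.05      ] [0.56269289 0.09846676 0.05      ] 0.06202987191231492 -1.7236833979827073 0.0483532412418971
mid [0.56482498 0.11230346 0.05      ] from foot [0.56422036 0.10837964 0.05      ]
t 1.87 q [-0.53  0.26  1.77  0.57  1.41 -0.57] p [0.5476 0.001  0.1853] f [ 0.6 -0.2  0.9] op 0.996
shift [  0.7  -0.4 201.1] turn [ 0.001  0.    -0.002] rows 4.8 0.0
```

```bash
python3 -m jog '[[[1,0,40],[0,0,0],1],[[1,0,80],[0,0,0],1],[[1,0,120],[0,0,0],1],[[1,0,150],[0,0,0],1],[[1,0,175],[0,0,0],1],[[1,0,190],[0,0,0],1],[[1,0,201],[0,0,0],1],[[1,0,201],[0,0,0],1]]'
python3 -c "
from h import *
snap('wrist','w2')"
```

```text
time_s: 2.53
eef_pos: [0.5636, 0.116, 0.0199]
eef_rot: [-0.198, 0.722, 0.623, 0.227]
wrist_force: [-0.7, 0.9, -0.4]
opening: 0.998
```

View pics/w2.png

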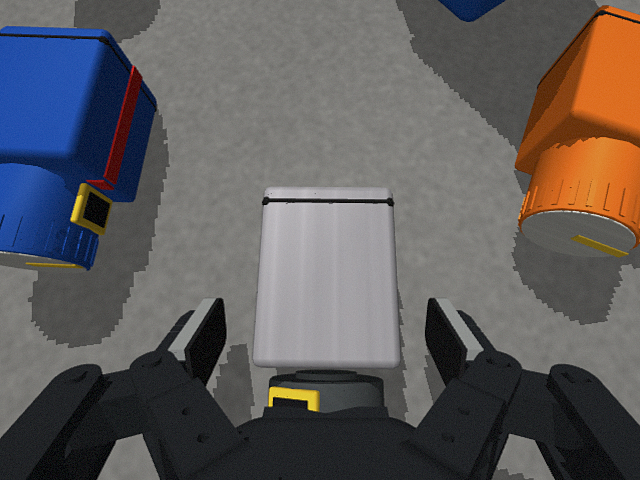

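```bash
python3 -m jog '[[[0,0,0],[0,0,0],0],[[0,0,0],[0,0,0],0],[[0,0,0],[0,0,0],0],[[0,0,0],[0,0,0],0],[[0,0,0],[0,0,0],0],[[0,0,0],[0,0,0],0],[[0,0,0],[0,0,0],0],[[0,0,0],[0,0,0],0]]'
python3 -c "
from h import *
snap('wrist','w3');print(pose()[2]['opening'])"
```

```text
time_s: 3.25
eef_pos: [0.5654, 0.1143, 0.0224]
eef_rot: [-0.196, 0.722, 0.624, 0.228]
wrist_force: [-3.0, -4.3, 3.9]
opening: 0.581
0.5730367520620177
```

View pics/w3.png

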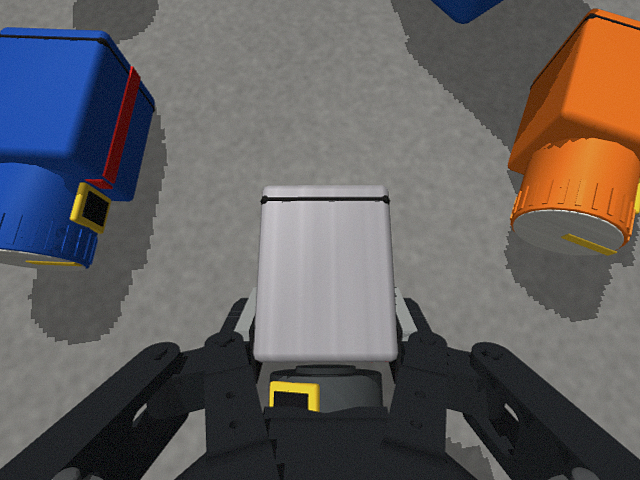

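```bash
python3 - <<'E'
from h import *
p,d,T,K=load("w3");C=cloud(d,T,K)
print('z of top',C[220:340:30,325,2])
b=ray([[264,186],[389,186],[395,361],[254,361]],.05,T,K)
bot=(b[0]+b[1])/2;top=(b[2]+b[3])/2;ax=top-bot;n=np.linalg.norm(ax);print(bot,top,n,np.arctan2(ax[1],ax[0]))
c=(bot+top)/2-[0,0,.025];ax/=n; foot=c-33e-3*ax
P,r,o=pose();print('foot in tool mm',r.inv().apply(foot-P)*1000,'axis in tool',r.inv().apply(ax), 'y_g',r.inv().apply(UP))
print(r.as_matrix()[:,2], np.degrees(np.arccos(-r.as_matrix()[2,2])))
E
python3 -m jog '[[[34,0,-50],[0,0,0],0],[[34,0,-50],[0,0,0],0],[[68,0,-100],[0,0,0],0],[[68,0,-100],[0,0,0],0],[[103,0,-147],[0,0,0],0],[[103,0,-147],[0,0,0],0]]'
python3 -c "
from h import *
snap('wrist','w4');print(pose()[2]['opening'],pose()[2]['q'])"
```

```text
z of top [0.04855914 0.04899971 0.05004559 0.04863255]
[0.57324386 0.1603921  0.05      ] [0.56336226 0.09778218 0.05      ] 0.06338492497042812 -1.7273332132296144
foot in tool mm [40.88435341  1.10316577 25.4504026 ] axis in tool [-0.81945611 -0.01039038 -0.57304775] y_g [ 0.57306491  0.00153767 -0.81950854]
[ 0.0847003   0.56677298 -0.81950854] 34.96437328509919
time_s: 3.8
eef_pos: [0.5663, 0.1138, 0.2064]
eef_rot: [-0.194, 0.721, 0.624, 0.229]
wrist_force: [2.5, 0.6, -3.4]
opening: 0.576
0.5788857083380635 [-0.32681337  0.21111392  1.7688495   0.62056331  1.3280463  -0.38919893]
```

View pics/w4.png

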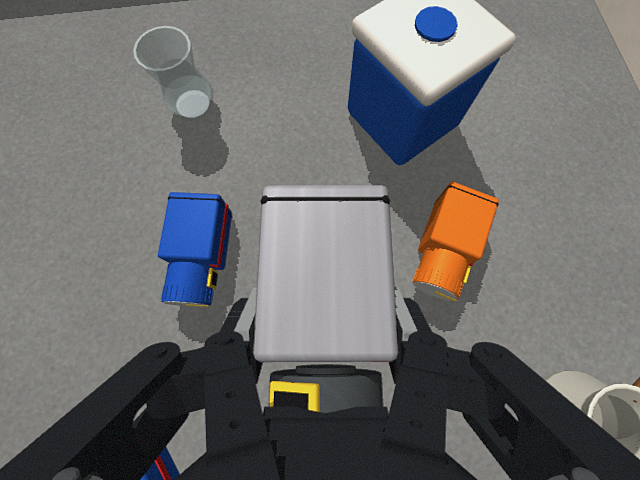

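```bash
cat >> h.py <<'E'
FT=np.array([.0409,.0005,.0255])
def place(zf,st=None,ys=YS,th=TH):
    st=ST if st is None else st
    Rf=axes(ys,th,False);return np.array([st[0],st[1],zf])-Rf.apply(FT),Rf
E
python3 -c "
from h import *
P,Rf=place(.14);print(P);rel(P,Rf)"
```

```text
[ 0.6037091  -0.1769069   0.18812952]
t 3.85 q [-0.33  0.21  1.77  0.62  1.33 -0.39] p [0.5678 0.1136 0.2087] f [ 3.5 -0.2 -0.7] op 0.579
shift [-243.7   77.7 -143.9] turn [-0.246 -1.3   -1.447] rows 7.0 15.7
```

```bash
python3 -m jog '[[[-244,78,-144],[-0.246,-1.3,-1.447],0],[[-244,78,-144],[-0.246,-1.3,-1.447],0],[[-244,78,-144],[-0.246,-1.3,-1.447],0],[[-244,78,-144],[-0.246,-1.3,-1.447],0],[[-244,78,-144],[-0.246,-1.3,-1.447],0],[[-244,78,-144],[-0.246,-1.3,-1.447],0],[[-244,78,-144],[-0.246,-1.3,-1.447],0],[[-244,78,-144],[-0.246,-1.3,-1.447],0],[[-244,78,-144],[-0.246,-1.3,-1.447],0],[[-244,78,-144],[-0.246,-1.3,-1.447],0],[[-244,78,-144],[-0.246,-1.3,-1.447],0],[[-244,78,-144],[-0.246,-1.3,-1.447],0],[[-244,78,-144],[-0.246,-1.3,-1.447],0],[[-244,78,-144],[-0.246,-1.3,-1.447],0],[[-244,78,-144],[-0.246,-1.3,-1.447],0],[[-244,78,-144],[-0.246,-1.3,-1.447],0],[[-244,78,-144],[-0.246,-1.3,-1.447],0],[[-244,78,-144],[-0.246,-1.3,-1.447],0]]'
python3 - <<'E'
from h import *
P,Rf=place(.14);rel(P,Rf);snap("scene","s5");snap("wrist","w5");snap("top","t5")
E
```

```text
time_s: 5.35
eef_pos: [0.6076, -0.169, 0.1878]
eef_rot: [0.42, 0.207, 0.882, -0.047]
wrist_force: [1.2, 0.0, -4.9]
opening: 0.574
t 5.35 q [-0.53  0.02  2.16  1.01  0.17 -2.58] p [ 0.6076 -0.169   0.1878] f [ 1.2  0.  -4.9] op 0.574
shift [-0.6 -8.7 -1. ] turn [ 0.02  -0.089 -0.099] rows 0.2 1.1
```

View pics/s5.png

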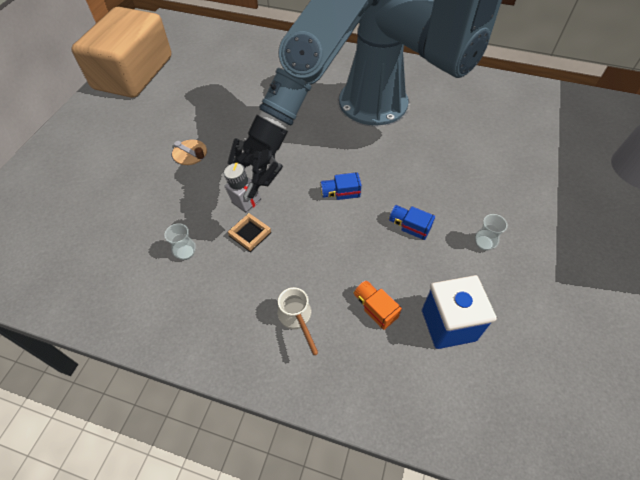

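View pics/w5.png

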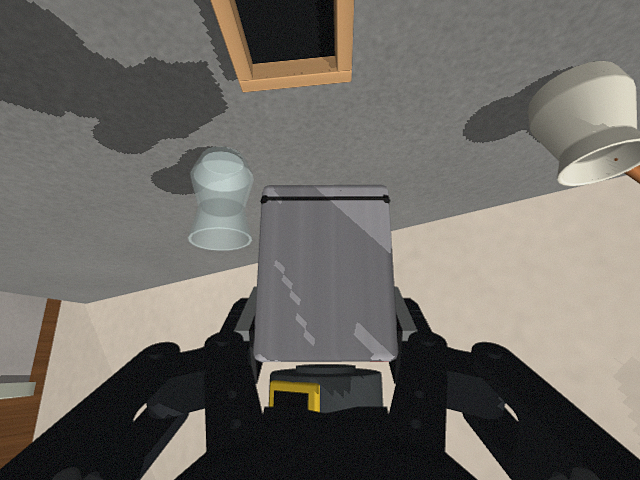

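View pics/t5.png

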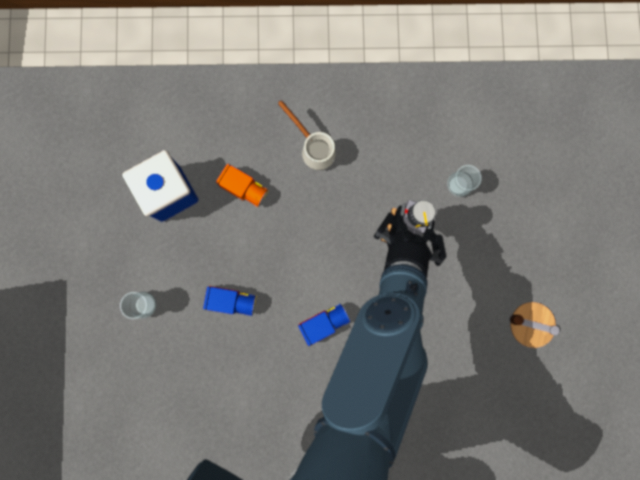

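Run:
```python
from h import *
p,d,T,K=load("top0")
for n,uv,z in(('cezve rim',(319,148),.075),('tulip1',(465,178),.088)): print(n,ray(uv,z,T,K))
h=-.375
rel([.56,-.13,.26],axes(h,np.radians(90),False))
print(axes(h,np.radians(90),False).as_matrix().round(2))
```

```text
cezve rim [[0.77310566 0.00801237 0.075     ]]
tulip1 [[ 0.69955695 -0.30049724  0.088     ]]
t 5.5 q [-0.53  0.02  2.16  1.    0.17 -2.56] p [ 0.6079 -0.1693  0.1884] f [-0.3 -0.1 -3.9] op 0.574
shift [-14.7  22.8 -90.7] turn [ 0.066  0.869 -0.084] rows 2.3 7.0
[[-0.93  0.37  0.  ]
 [ 0.37  0.93 -0.  ]
 [-0.   -0.   -1.  ]]
```

```bash
python3 -m jog '[[[-15,23,-91],[0.066,0.869,-0.084],0],[[-15,23,-91],[0.066,0.869,-0.084],0],[[-15,23,-91],[0.066,0.869,-0.084],0],[[-15,23,-91],[0.066,0.869,-0.084],0],[[-15,23,-91],[0.066,0.869,-0.084],0],[[-15,23,-91],[0.066,0.869,-0.084],0],[[-15,23,-91],[0.066,0.869,-0.084],0],[[-15,23,-91],[0.066,0.869,-0.084],0],[[-15,23,-91],[0.066,0.869,-0.084],0]]'
python3 - <<'E'
from h import *
P,Rf=place(.14,ys=-1.946);print(P,Rf.as_matrix().round(2));rel(P,Rf)
E
```

```text
time_s: 6.25
eef_pos: [0.5596, -0.132, 0.2619]
eef_rot: [0.013, 0.19, 0.982, -0.004]
wrist_force: [1.3, -0.2, -4.1]
opening: 0.581
[ 0.60009265 -0.17770882  0.18812952] [[ 0.21  0.93 -0.3 ]
 [ 0.53 -0.37 -0.76]
 [-0.82  0.   -0.57]]
t 6.25 q [-0.44  0.15  1.61 -0.    1.36 -1.63] p [ 0.5596 -0.132   0.2619] f [ 1.3 -0.2 -4.1] op 0.581
shift [-52.7 -27.1  75.3] turn [ 0.761 -0.728  1.42 ] rows 2.3 14.1
```

```bash
python3 -m jog '[[[-53,-27,75],[0.761,-0.728,1.42],0],[[-53,-27,75],[0.761,-0.728,1.42],0],[[-53,-27,75],[0.761,-0.728,1.42],0],[[-53,-27,75],[0.761,-0.728,1.42],0],[[-53,-27,75],[0.761,-0.728,1.42],0],[[-53,-27,75],[0.761,-0.728,1.42],0],[[-53,-27,75],[0.761,-0.728,1.42],0],[[-53,-27,75],[0.761,-0.728,1.42],0],[[-53,-27,75],[0.761,-0.728,1.42],0],[[-53,-27,75],[0.761,-0.728,1.42],0],[[-53,-27,75],[0.761,-0.728,1.42],0],[[-53,-27,75],[0.761,-0.728,1.42],0],[[-53,-27,75],[0.761,-0.728,1.42],0],[[-53,-27,75],[0.761,-0.728,1.42],0],[[-53,-27,75],[0.761,-0.728,1.42],0],[[-53,-27,75],[0.761,-0.728,1.42],0],[[-53,-27,75],[0.761,-0.728,1.42],0],[[-53,-27,75],[0.761,-0.728,1.42],0]]'
python3 - <<'E'
from h import *
P,Rf=place(.14,ys=-1.946);rel(P,Rf);snap("scene","s6");snap("wrist","w6");snap("top","t6")
show("top6" if 0 else "t6",350,170,450,260,"t6c",6);show("s6",200,130,320,270,"s6c",4)
E
```

```text
time_s: 7.75
eef_pos: [0.6006, -0.1782, 0.189]
eef_rot: [0.26, 0.733, 0.499, -0.381]
wrist_force: [-0.4, -0.5, -5.3]
opening: 0.582
t 7.75 q [-0.09  0.63  1.39 -0.91  1.52  0.53] p [ 0.6006 -0.1782  0.189 ] f [-0.4 -0.5 -5.3] op 0.582
shift [ 0.8 -0.6  0.3] turn [ 0.001 -0.    -0.001] rows 0.0 0.0
```

View pics/s6.png

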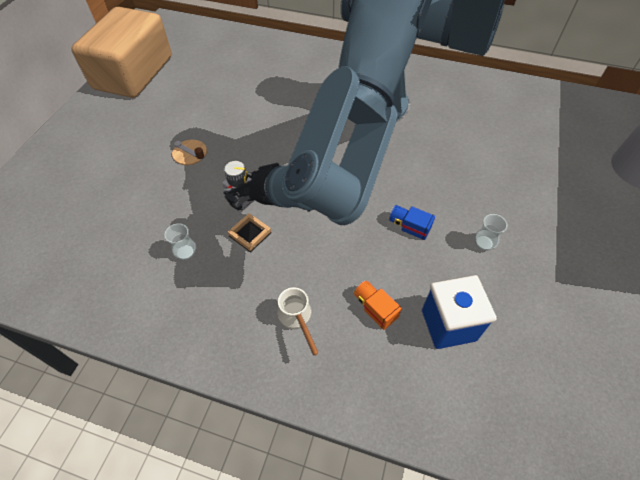

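View pics/w6.png

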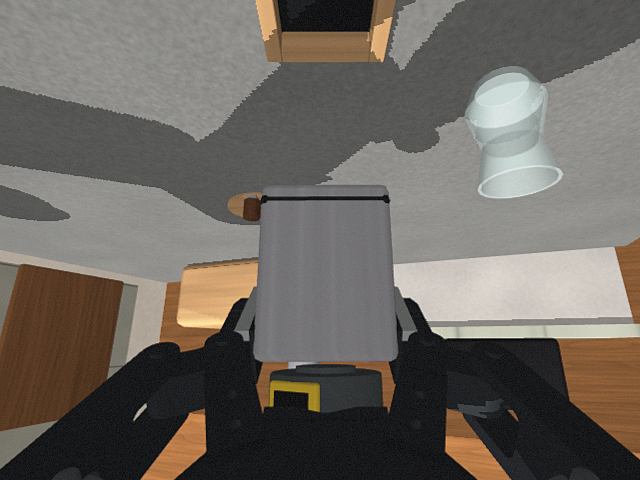

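View pics/t6c.png

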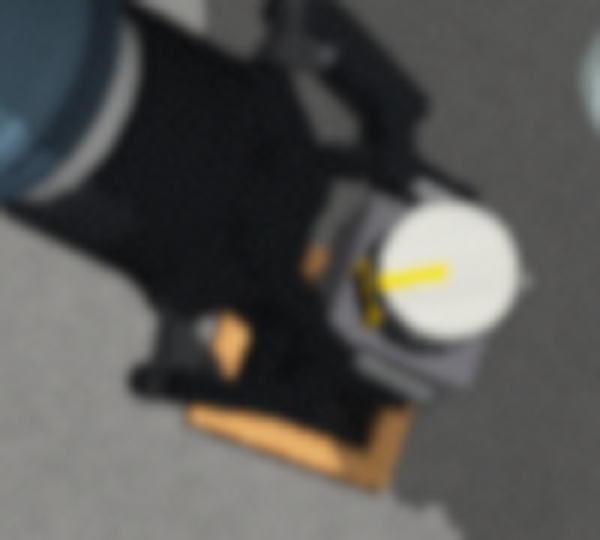

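View pics/s6c.png

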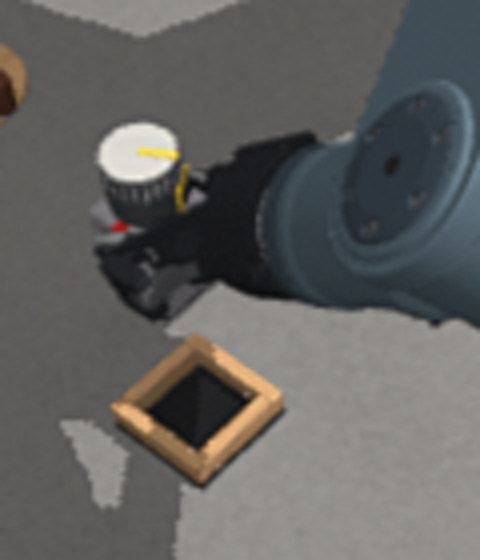

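Run:
```python
from h import *
show("w6",240,0,420,80,"w6c",4)
p,d,T,K=load("t6");C=cloud(d,T,K)
m=np.zeros(d.shape,bool);m[195:235,405:445]=1
m&=C[...,2]>.235;m&=p.min(2)>110
r=cv2.minEnclosingCircle(np.argwhere(m)[:,::-1].astype(np.float32));print(r,np.median(C[m],0)); print('cap ray',ray(r[0],.2445,T,K))
s=load("s6")
hs=cv2.cvtColor(s[0],cv2.COLOR_RGB2HSV)
m=np.zeros(d.shape,np.uint8);m[155:182,220:250]=((s[0].min(2)>130))[155:182,220:250]
e=cv2.fitEllipse(max(cv2.findContours(m,0,2)[0],key=cv2.contourArea));print(e,'cap ray s',ray(e[0],.2445,s[2],s[3]))
P,r,o=pose();print('expected foot',P+r.apply(FT),'axis',r.apply([-.819,0,-.573]))
```

```text
((424.39190673828125, 214.37026977539062), 12.189090728759766) [ 0.60114078 -0.17732598  0.24647318]
cap ray [[ 0.6008753  -0.17714787  0.2445    ]]
((233.45098876953125, 167.83621215820312), (14.28402328491211, 18.748613357543945), 76.5682601928711) cap ray s [[ 0.60167889 -0.1789514   0.2445    ]]
expected foot [ 0.60191412 -0.17587861  0.14125706] axis [-1.54235125e-03 -1.16623153e-04  9.99543700e-01]
```

View pics/w6c.png

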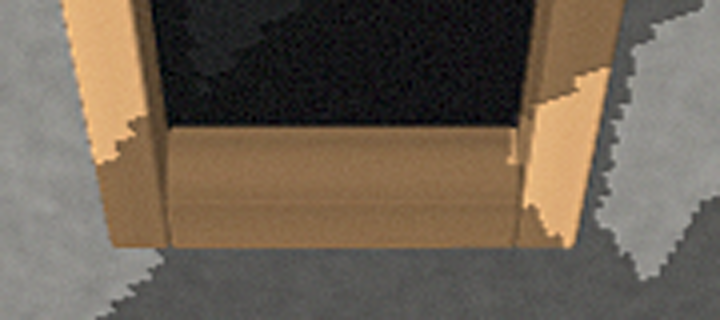

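Run:
```python
from h import *
p,d,T,K=load("w6")
b=ray(np.array([[113,247],[575,247],[167,205],[520,205],[64,0],[627,0]])/4+[240,0]-.4,.022,T,K);print(b.round(4))
print(np.linalg.norm(b[1]-b[0]),np.linalg.norm(b[3]-b[2]))
h=np.array([np.cos(-1.946),np.sin(-1.946),0])
e=b[1]-b[0];print('edge yaw',np.arctan2(e[1],e[0]))
print('centre outer',(b[0]+b[1])/2-h*.0385,'inner',(b[2]+b[3])/2-h*.0285)
# grinder from same camera: body corners as before, at plane of outer face: use P,r
e=b[4]-b[0];print('side yaws',np.arctan2(*(b[4]-b[0])[1::-1]),np.arctan2(*(b[5]-b[1])[1::-1]))
```

```text
[[ 0.5544 -0.196   0.022 ]
 [ 0.6251 -0.2239  0.022 ]
 [ 0.5668 -0.1916  0.022 ]
 [ 0.6188 -0.2122  0.022 ]
 [ 0.5703 -0.1562  0.022 ]
 [ 0.6408 -0.184   0.022 ]]
0.07593350598266439 0.05592865265252491
edge yaw -0.37637654024370326
centre outer [ 0.60386452 -0.17411432  0.022     ] inner [ 0.60323619 -0.17540338  0.022     ]
side yaws 1.192737784673981 1.1943464359861062
```

```bash
cat >> h.py <<'E'
ST=np.array([.6029,-.1742,0]);YS=-1.946
E
python3 - <<'E'
from h import *
P,Rf=place(.032,ST,YS);rel(P,Rf)
P,Rf=place(.006,ST,YS);rel(P,Rf)
E
```

```text
t 7.9 q [-0.09  0.63  1.39 -0.91  1.52  0.53] p [ 0.6004 -0.1781  0.1894] f [ 0.5 -0.3 -5. ] op 0.578
shift [90.6  0.2 61.1] turn [ 0.001 -0.    -0.001] rows 2.6 0.0
t 7.9 q [-0.09  0.63  1.39 -0.91  1.52  0.53] p [ 0.6004 -0.1781  0.1894] f [ 0.5 -0.3 -5. ] op 0.578
shift [111.9   0.2  76. ] turn [ 0.001 -0.    -0.001] rows 3.2 0.0
```

```bash
python3 -m jog '[[[30,0,20],[0,0,0],0],[[50,0,34],[0,0,0],0],[[70,0,47],[0,0,0],0],[[85,0,57],[0,0,0],0],[[90,0,61],[0,0,0],0],[[90,0,61],[0,0,0],0],[[90,0,61],[0,0,0],0]]'
python3 - <<'E'
from h import *
P,Rf=place(.006,ST,YS);rel(P,Rf);snap("scene","s7");snap("wrist","w7")
show("s7",190,160,330,280,"s7c",5)
E
```

```text
time_s: 8.48
eef_pos: [0.6016, -0.1769, 0.0818]
eef_rot: [0.261, 0.733, 0.499, -0.381]
wrist_force: [0.3, -0.2, -3.6]
opening: 0.576
t 8.48 q [-0.09  0.79  1.39 -0.92  1.43  0.65] p [ 0.6016 -0.1769  0.0818] f [ 0.3 -0.2 -3.6] op 0.576
shift [22.8 -0.4 15.5] turn [ 0.002  0.    -0.002] rows 0.7 0.0
```

View pics/s7c.png

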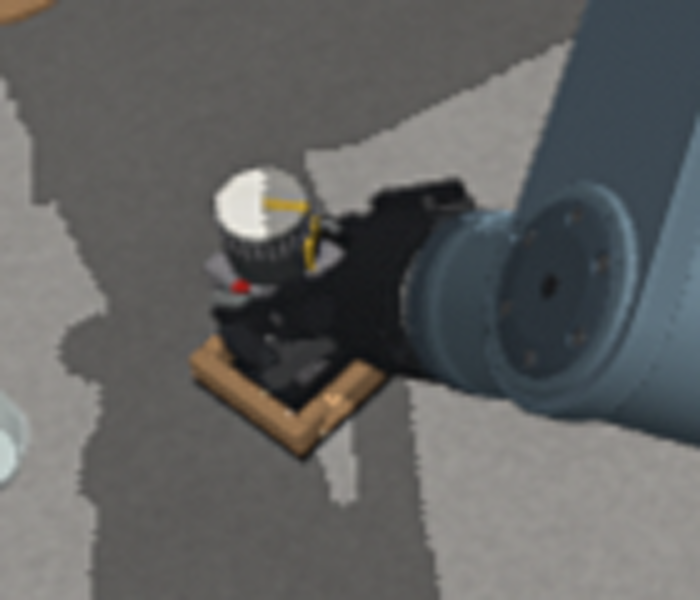

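View pics/w7.png

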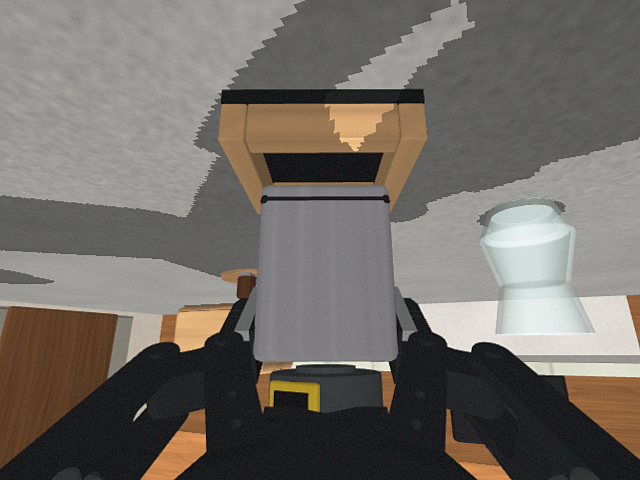

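Run:
```python
from h import *
p,d,T,K=load("w7")
show("w7",210,80,440,230,"w7c",3)
b=ray([[221,103.5],[426,103.5],[262,152.5],[384,152.5]],.022,T,K);print(b.round(4),np.linalg.norm(b[1]-b[0]),np.linalg.norm(b[3]-b[2]))
h=np.array([np.cos(YS),np.sin(YS),0]);y=np.array([-h[1],h[0],0])
P,r,o=pose();fz=(P+r.apply(FT));print(fz)
g=ray([[264,186],[389,186]],fz[2],T,K);print(g.round(4),np.linalg.norm(g[0]-g[1]))
c1=(b[0]+b[1])/2+h*.0385;c2=(b[2]+b[3])/2+h*.0285;c3=g.mean(0)+h*.025
print('stand',c1,c2,'foot',c3)
for c in(c1,c2):print('foot-stand along h, along y_perp mm',(c3-c)@h*1e3,(c3-c)@y*1e3)
print('tool y world',r.apply([0,1,0]))
```

```text
[[ 0.5959 -0.1091  0.022 ]
 [ 0.6541 -0.1323  0.022 ]
 [ 0.5925 -0.1384  0.022 ]
 [ 0.636  -0.1559  0.022 ]] 0.06260662924885128 0.046869178476015606
[ 0.60403658 -0.17469375  0.03470819]
[[ 0.5923 -0.1414  0.0347]
 [ 0.6365 -0.1593  0.0347]] 0.047680662229689356
stand [ 0.61088455 -0.156525    0.022     ] [ 0.60380074 -0.17363538  0.022     ] foot [ 0.60520059 -0.17359958  0.03470819]
foot-stand along h, along y_perp mm 17.969712006286976 0.968641214470704
foot-stand along h, along y_perp mm -0.5462921135106004 1.2893478899410533
tool y world [ 0.93050293 -0.36625434  0.00469673]
```

View pics/w7c.png

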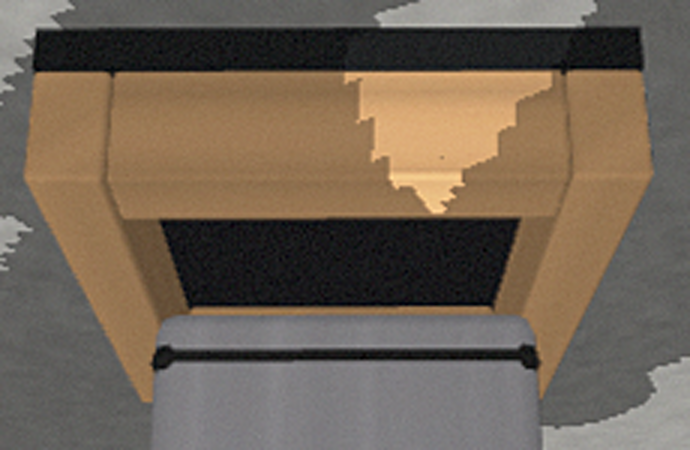

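Run:
```python
from h import *
p,d,T,K=load("w7")
b=ray(np.array([[25,177],[652,177],[122,218],[557,218]])/3+[210,80]-.3,.022,T,K);print(np.linalg.norm(b[1]-b[0]),np.linalg.norm(b[3]-b[2]))
h=np.array([np.cos(YS),np.sin(YS),0]);y=np.array([-h[1],h[0],0])
g=ray(np.array([[158,316],[536,316]])/3+[210,80]-.3,.0347,T,K);print(np.linalg.norm(g[0]-g[1]))
c1=(b[0]+b[1])/2+h*.0385;c2=(b[2]+b[3])/2+h*.0285;c3=g.mean(0)+h*.025
print('stand',c1,c2,'foot',c3)
for c in(c1,c2):print('foot-stand along h, along y_perp mm',(c3-c)@h*1e3,(c3-c)@y*1e3)
```

```text
0.07485226100503312 0.055665735126529114
0.04776993654199227
stand [ 0.6035341  -0.17415421  0.022     ] [ 0.60380527 -0.17353204  0.022     ] foot [ 0.60510317 -0.17266396  0.0347    ]
foot-stand along h, along y_perp mm -1.961584625781417 0.9137868478918006
foot-stand along h, along y_perp mm -1.2833290243106386 0.8894878311046915
```

```bash
python3 -m jog '[[[-0.6,-1,0.8],[0,0,0],0],[[7,-1,6],[0,0,0],0],[[14,-1,11],[0,0,0],0],[[18,-1,14],[0,0,0],0],[[20,-1,15.3],[0,0,0],0],[[20,-1,15.3],[0,0,0],0]]'
python3 -c "
from h import *
P,r,o=pose();print((P+r.apply(FT)).round(4),o['wrist_force'],o['torque']);snap('wrist','w8');show('w8',210,80,440,300,'w8c',3)"
```

```text
time_s: 9.08
eef_pos: [0.6005, -0.1774, 0.0565]
eef_rot: [0.261, 0.733, 0.499, -0.381]
wrist_force: [-0.1, 0.2, -4.6]
opening: 0.576
[ 0.6021 -0.1752  0.0084] [-0.09738902  0.22254348 -4.56643224] [ 0.94673697 -0.29982348  0.023303  ]
```

View pics/w8c.png

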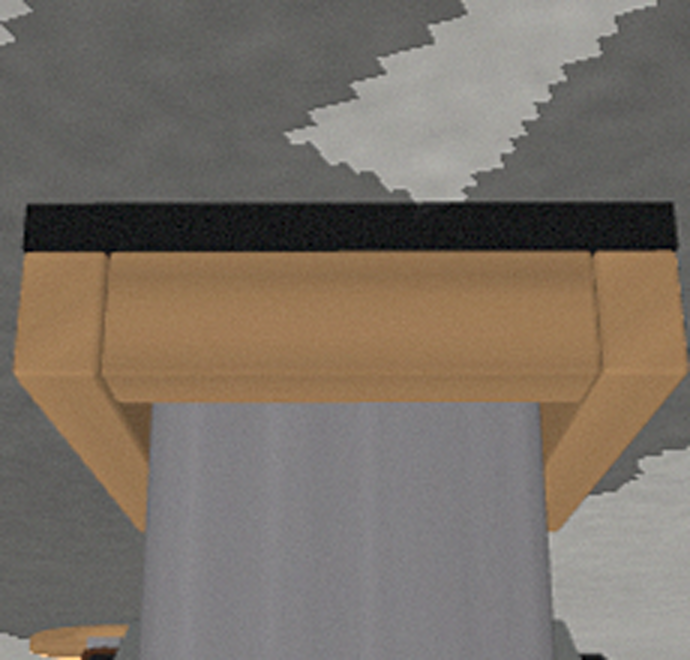

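In the pocket, well centred, no contact force yet. Lower the last ~2–3 mm in small steps.

```bash
python3 -m jog '[[[0.8,0,0.6],[0,0,0],0],[[1.2,0,0.9],[0,0,0],0],[[1.6,0,1.1],[0,0,0],0],[[1.6,0,1.1],[0,0,0],0]]'; python3 -m jog '[[[0.4,0,0.3],[0,0,0],0],[[0.8,0,0.6],[0,0,0],0],[[0.8,0,0.6],[0,0,0],0]]'
```

```text
time_s: 9.47
eef_pos: [0.6012, -0.1775, 0.0559]
eef_rot: [0.262, 0.734, 0.498, -0.381]
wrist_force: [-0.2, 0.4, 0.2]
opening: 0.576
time_s: 9.72
eef_pos: [0.6013, -0.1775, 0.0559]
eef_rot: [0.262, 0.733, 0.498, -0.381]
wrist_force: [-2.1, 3.0, 4.5]
opening: 0.576
```

```bash
python3 -m jog '[[[0,0,0],[0,0,0],0.7],[[0,0,0],[0,0,0],0.8],[[0,0,0],[0,0,0],1],[[0,0,0],[0,0,0],1],[[0,0,0],[0,0,0],1],[[0,0,0],[0,0,0],1]]'
python3 -c "
from h import *
P,r,o=pose();print(o['wrist_force'],o['q']);snap('wrist','w9')"
```

```text
time_s: 10.22
eef_pos: [0.6013, -0.1776, 0.0558]
eef_rot: [0.262, 0.734, 0.498, -0.381]
wrist_force: [-0.6, -0.3, -0.2]
opening: 0.999
[-0.60171343 -0.26713594 -0.19119567] [-0.09070504  0.83387341  1.38180106 -0.92454172  1.40792413  0.6849535 ]
```

View pics/w9.png

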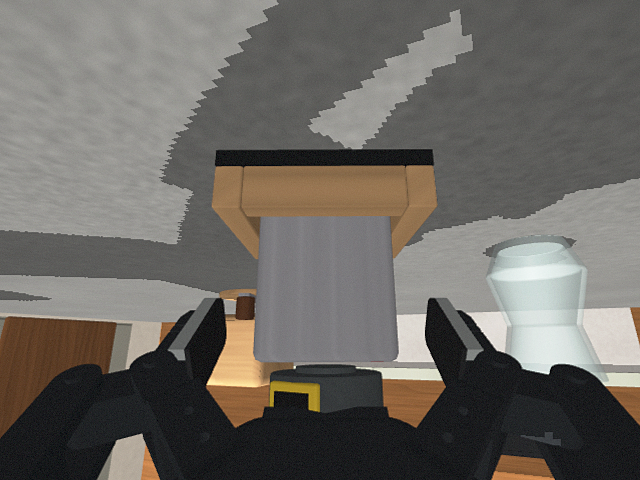

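```bash
python3 -m jog '[[[0,0,-30],[0,0,0],1],[[0,0,-60],[0,0,0],1],[[0,0,-90],[0,0,0],1],[[0,0,-120],[0,0,0],1],[[0,0,-150],[0,0,0],1],[[-60,0,-180],[0,0,0],1],[[-60,0,-180],[0,0,0],1],[[-60,0,-180],[0,0,0],1]]'
python3 -c "
from h import *
P,r,o=pose();print(o['q']);snap('wrist','w10');snap('scene','s10');snap('top','t10')
show('t10',370,190,440,250,'t10c',10);show('s10',200,150,300,260,'s10c',5)"
```

```text
time_s: 10.93
eef_pos: [0.6449, -0.0719, 0.2151]
eef_rot: [0.265, 0.735, 0.497, -0.378]
wrist_force: [0.4, -0.7, 1.2]
opening: 1.0
[ 0.05905456  0.7135213   1.20245192 -0.85131662  1.69322218  0.54476911]
```

View pics/w10.png

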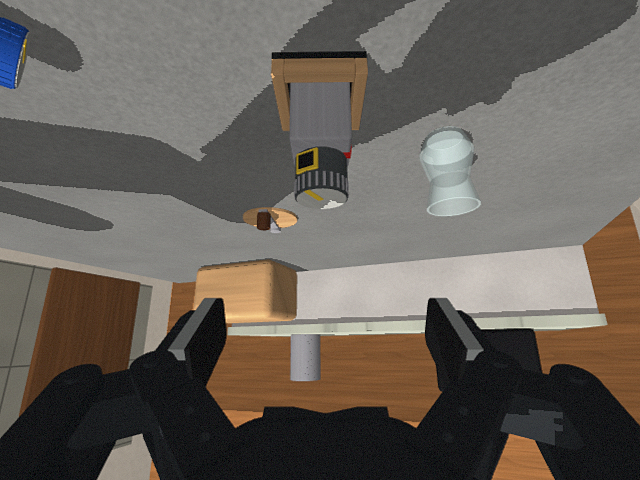

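View pics/s10c.png

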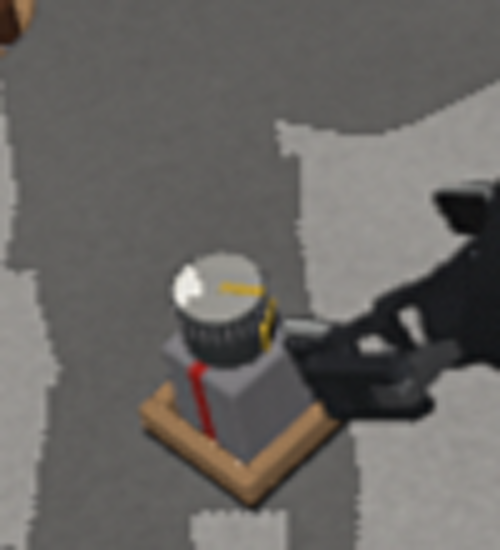

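View pics/t10.png

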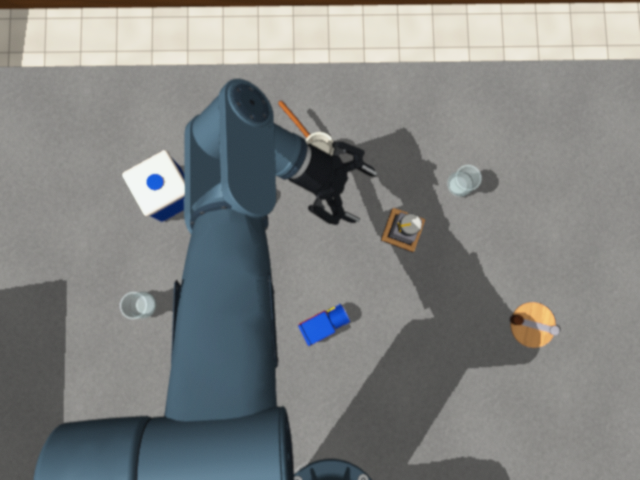

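Run:
```python
from h import *
for n,box in(('t10',(205,240,385,430)),('s10',(198,225,230,260)),('w10',(140,212,285,355))):
    p,d,T,K=load(n);hs=cv2.cvtColor(p,cv2.COLOR_RGB2HSV);C=cloud(d,T,K)
    m=np.zeros(d.shape,bool);v0,v1,u0,u1=box;m[v0:v1,u0:u1]=1
    y=m&(hs[...,0]>20)&(hs[...,0]<35)&(hs[...,1]>120)&(hs[...,2]>70)
    top=y&(C[...,2]>.106)
    Q=np.argwhere(top)[:,::-1]
    W=ray(Q,.112,T,K);c=W.mean(0);u,s,vt=np.linalg.svd(W[:,:2]-c[:2]);print(n,len(Q),c,np.arctan2(vt[0,1],vt[0,0]),s)
    k=y&(C[...,2]>.07)&(C[...,2]<.102);print('  side yellow',k.sum(),np.median(C[k],0) if k.any() else None)
    cap=m&(C[...,2]>.108)&(C[...,2]<.125);print('  cap',cap.sum(),np.median(C[cap],0))
```

```text
t10 28 [ 0.59905801 -0.16330299  0.112     ] 1.7124216979829767 [0.03560864 0.00856132]
  side yellow 13 [ 0.59817475 -0.15449791  0.09737367]
  cap 351 [ 0.60179567 -0.17532067  0.11324024]
s10 15 [ 0.5993216  -0.16463562  0.112     ] 1.7909830643456628 [0.02208641 0.00533526]
  side yellow 18 [ 0.60563332 -0.15417653  0.09455428]
  cap 244 [ 0.60687072 -0.17456657  0.1142576 ]
w10 80 [ 0.60062545 -0.16546856  0.112     ] -1.4136475052918123 [0.05895438 0.01385702]
  side yellow 274 [ 0.6024577  -0.15332822  0.08930707]
  cap 1115 [ 0.60559862 -0.16913754  0.11209634]
```

```bash
cat >> h.py <<'E'
def down(xh):
    x=np.array([np.cos(xh),np.sin(xh),0]);z=-UP;return R.from_matrix(np.c_[x,np.cross(z,x),z])
E
python3 -c "
from h import *
rel([.602,-.175,.23],down(1.75))"
```

```text
t 11.08 q [ 0.06  0.72  1.21 -0.85  1.69  0.55] p [ 0.6419 -0.0719  0.2077] f [ 0.7 -0.2 -0.5] op 1.001
shift [-81.6   0.8  77.8] turn [-0.262  0.937 -0.513] rows 2.7 8.8
```

```bash
python3 -m jog '[[[-82,1,78],[-0.262,0.937,-0.513],1],[[-82,1,78],[-0.262,0.937,-0.513],1],[[-82,1,78],[-0.262,0.937,-0.513],1],[[-82,1,78],[-0.262,0.937,-0.513],1],[[-82,1,78],[-0.262,0.937,-0.513],1],[[-82,1,78],[-0.262,0.937,-0.513],1],[[-82,1,78],[-0.262,0.937,-0.513],1],[[-82,1,78],[-0.262,0.937,-0.513],1],[[-82,1,78],[-0.262,0.937,-0.513],1],[[-82,1,78],[-0.262,0.937,-0.513],1],[[-82,1,78],[-0.262,0.937,-0.513],1]]'
python3 -c "
from h import *
rel([.602,-.175,.23],down(1.75));snap('wrist','w11')"
```

```text
time_s: 12.0
eef_pos: [0.601, -0.1766, 0.2284]
eef_rot: [-0.001, 0.643, 0.766, -0.001]
wrist_force: [-0.0, 0.0, 0.0]
opening: 1.004
t 12.0 q [-0.47  0.31  1.49 -0.    1.35 -0.65] p [ 0.601  -0.1766  0.2284] f [-0.  0.  0.] op 1.004
shift [ 1.4  1.3 -1.6] turn [-0.003 -0.    -0.005] rows 0.1 0.0
```

View pics/w11.png

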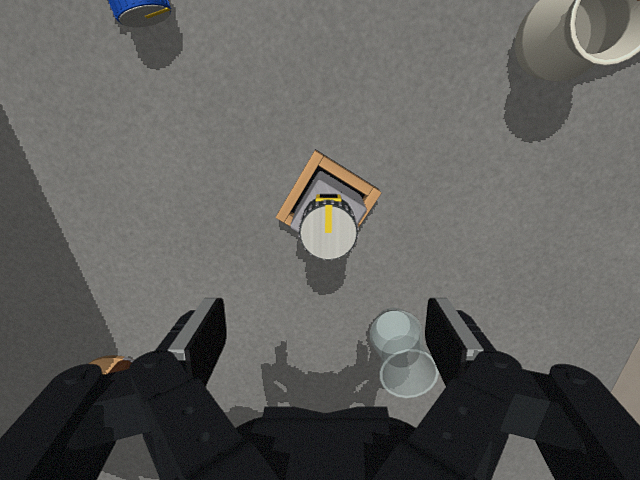

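```bash
cat >> h.py <<'E'
def cap(name,box,zc=.1125,thr=130,zr=(.105,.125)):
    p,d,T,K=load(name);hs=cv2.cvtColor(p,cv2.COLOR_RGB2HSV);C=cloud(d,T,K)
    v0,v1,u0,u1=box;m=np.zeros(d.shape,bool);m[v0:v1,u0:u1]=1
    c=(m&(C[...,2]>zr[0])&(C[...,2]<zr[1])).astype(np.uint8)
    c=cv2.morphologyEx(c,cv2.MORPH_OPEN,np.ones((3,3)))
    cn=max(cv2.findContours(c,0,cv2.CHAIN_APPROX_NONE)[0],key=cv2.contourArea);W=ray(cn[:,0],zc,T,K)
    (cx,cy),rad=cv2.minEnclosingCircle((W[:,:2]*1000).astype(np.float32))
    A=np.c_[2*W[:,:2],np.ones(len(W))];s=np.linalg.lstsq(A,(W[:,:2]**2).sum(1),rcond=None)[0]
    cc=s[:2]
    y=(cv2.erode(c,np.ones((3,3)))>0)&(hs[...,0]>18)&(hs[...,0]<38)&(hs[...,1]>110)&(hs[...,2]>70)
    L=ray(np.argwhere(y)[:,::-1],zc,T,K)[:,:2];l=L.mean(0);vt=np.linalg.svd(L-l)[2][0]
    if vt@(l-cc)<0: vt=-vt
    print(name,'z',np.median(C[c>0][:,2]),'centre',cc.round(4),'r',np.sqrt(s[2]+cc@cc).round(4),'encl',cx,cy,rad,'line',len(L),'dir',np.arctan2(vt[1],vt[0]).round(3),'centre->line',np.arctan2(*(l-cc)[::-1]).round(3))
E
python3 - <<'E'
from h import *
cap('w11',(190,262,290,370))
p,d,T,K=load('w11')
show('w11',260,140,400,280,'w11c',5)
P,r,o=pose();x=r.apply([1,0,0]);print('tool x heading',np.arctan2(x[1],x[0]))
E
```

```text
w11 z 0.11227968291449696 centre [ 0.603  -0.1745] r 0.0218 encl 602.982666015625 -174.423828125 22.494333267211914 line 189 dir 1.741 centre->line 1.758
tool x heading 1.7470087393088132
```

View pics/w11c.png

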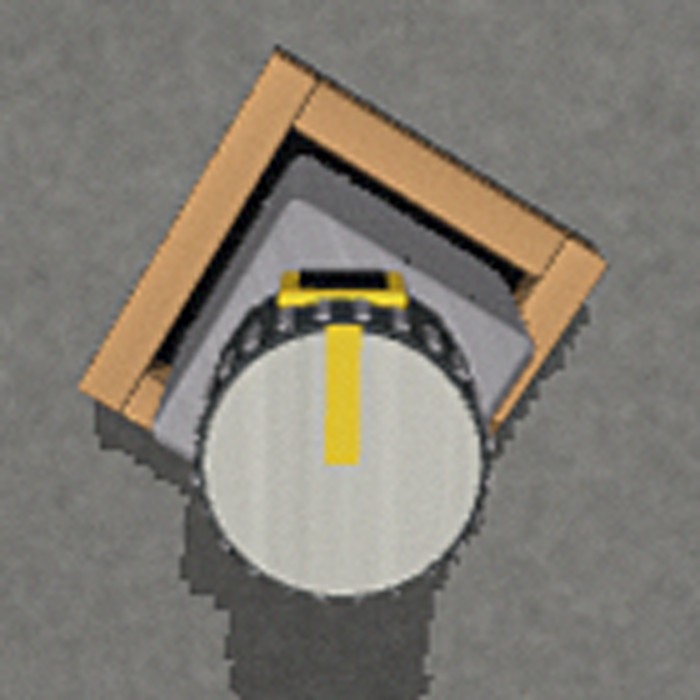

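Run:
```python
from h import *
p,d,T,K=load('w11')
f=lambda pts:ray(np.array(pts)/5+[260,140]-.4,.072,T,K)
b=f([[293,198],[530,347],[155,435]]);print(b.round(4))
for i in (1,2):
    e=b[i]-b[0];print(np.arctan2(e[1],e[0]),np.linalg.norm(e))
rel([.603,-.1745,.0975],down(1.745))
```

```text
[[ 0.5895 -0.1441  0.072 ]
 [ 0.6331 -0.1618  0.072 ]
 [ 0.5731 -0.1882  0.072 ]]
-0.3865687793384219 0.0470387318250689
-1.9276918613610483 0.04708962410846743
t 12.05 q [-0.47  0.31  1.49 -0.    1.35 -0.65] p [ 0.6012 -0.1755  0.2285] f [ 0.1  0.7 -0.2] op 0.998
shift [  0.7   2.4 131. ] turn [-0.003 -0.     0.002] rows 3.1 0.0
```

```bash
python3 -m jog '[[[1,2.4,40],[0,0,0],1],[[1,2.4,80],[0,0,0],1],[[1,2.4,110],[0,0,0],1],[[1,2.4,130],[0,0,0],1],[[1,2.4,138],[0,0,0],1],[[1,2.4,138],[0,0,0],1]]'
python3 -m jog '[[[0,0,0],[0,0,0],0],[[0,0,0],[0,0,0],0],[[0,0,0],[0,0,0],0],[[0,0,0],[0,0,0],0],[[0,0,0],[0,0,0],0],[[0,0,0],[0,0,0],0],[[0,0,0],[0,0,0],0],[[0,0,0],[0,0,0],0]]'
python3 -c "
from h import *
rel([.603,-.1745,.0905],down(1.745));snap('wrist','w12')"
```

```text
time_s: 12.55
eef_pos: [0.6012, -0.1719, 0.0873]
eef_rot: [-0.004, 0.642, 0.767, -0.003]
wrist_force: [-0.7, -0.3, 0.6]
opening: 1.001
time_s: 13.22
eef_pos: [0.6021, -0.1723, 0.0892]
eef_rot: [-0.002, 0.642, 0.767, -0.002]
wrist_force: [-2.1, 1.3, 6.2]
opening: 0.501
t 13.22 q [-0.47  0.47  1.57 -0.    1.1  -0.64] p [ 0.6021 -0.1723  0.0892] f [-2.1  1.3  6.2] op 0.501
shift [-2.3  0.4 -1.3] turn [-0.006 -0.001  0.003] rows 0.1 0.1
```

View pics/w12.png

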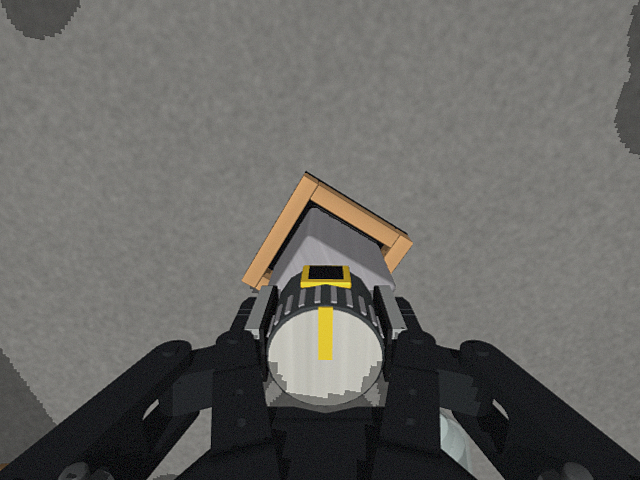

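Run:
```python
from h import *
cap('w12',(300,400,266,388))
P,r,o=pose();print(P, r.inv().apply(np.array([.603,-.1745,.09])-P)*1e3)
p,d,T,K=load('w12')
m=((p.min(2)>120)).astype(np.uint8);m[:305]=0;m[402:]=0;m[:,:262]=0;m[:,392:]=0
# left/right extremes of cap in image
for v in (330,345,355,365,380): 
    u=np.where(p[v,262:392].min(1)>110)[0]; print(v,u.min()+262,u.max()+262)
```

```text
w12 z 0.11214725403614362 centre [ 0.6034 -0.1726] r 0.0222 encl 604.0724487304688 -172.4112548828125 24.63578987121582 line 751 dir 1.733 centre->line 1.829
[ 0.6021564  -0.17230872  0.08917568] [-2.3048897   0.43840229 -0.82954247]
330 269 380
345 270 380
355 268 381
365 270 380
380 276 374
```

Run:
```python
from h import *
p,d,T,K=load('w12');P,r,o=pose()
for v in(350,354): w=ray([325,v],.1123,T,K)[0];print(w,r.inv().apply(w-P)*1e3)
```

```text
[ 0.60262269 -0.17174397  0.1123    ] [  0.49772129   0.41093819 -23.12691127]
[ 0.60292038 -0.17339564  0.1123    ] [ -1.18055199   0.41249549 -23.12867141]
```

```bash
python3 -m jog '[[[0,0,0.1],[0,0,0.1],0],[[0,0,0.3],[0,0,0.2],0],[[0,0,0.4],[0,0,0.3],0],[[0,0,0.5],[0,0,0.4],0],[[0,0,0.6],[0,0,0.5],0],[[0,0,0.8],[0,0,0.6],0],[[0,0,0.9],[0,0,0.7],0],[[0,0,1],[0,0,0.8],0],[[0,0,1.1],[0,0,0.9],0],[[0,0,1.3],[0,0,1.0],0],[[0,0,1.3],[0,0,1.0],0],[[0,0,1.3],[0,0,1.0],0]]'
python3 -c "
from h import *
rel([.603,-.1745,.0905],down(.745));snap('wrist','w13');P,r,o=pose();x=r.apply([1,0,0]);print('tool x heading',np.arctan2(x[1],x[0]),o['torque'])"
```

```text
time_s: 14.27
eef_pos: [0.6033, -0.1726, 0.0886]
eef_rot: [-0.0, 0.93, 0.367, -0.002]
wrist_force: [4.7, 0.8, -1.4]
opening: 0.499
t 14.27 q [-0.47  0.47  1.57 -0.    1.1   0.35] p [ 0.6033 -0.1726  0.0886] f [ 4.7  0.8 -1.4] op 0.499
shift [-1.5  1.1 -1.9] turn [-0.002  0.003  0.006] rows 0.1 0.1
tool x heading 0.7509631611969266 [-0.02933217 -1.11758056  0.03477501]
```

View pics/w13.png

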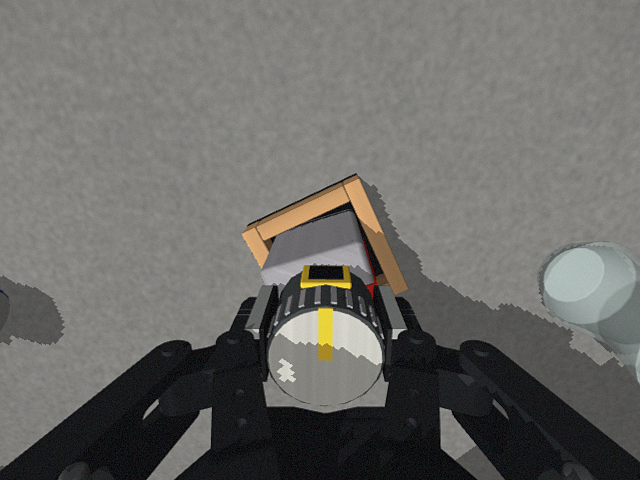

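```bash
python3 -m jog '[[[0,0,0.1],[0,0,0.1],0],[[0,0,0.3],[0,0,0.2],0],[[0,0,0.4],[0,0,0.3],0],[[0,0,0.5],[0,0,0.4],0],[[0,0,0.6],[0,0,0.5],0],[[0,0,0.8],[0,0,0.6],0],[[0,0,0.9],[0,0,0.7],0],[[0,0,1],[0,0,0.8],0],[[0,0,1.1],[0,0,0.9],0],[[0,0,1.1],[0,0,1.0],0],[[0,0,1.1],[0,0,1.0],0],[[0,0,1.1],[0,0,1.0],0]]'
python3 -c "
from h import *
rel([.603,-.1745,.0905],down(-.25));snap('wrist','w14');P,r,o=pose();x=r.apply([1,0,0]);print('tool x heading',np.arctan2(x[1],x[0]),o['torque']);show('w14',230,150,430,300,'w14c',4)"
```

```text
time_s: 15.32
eef_pos: [0.6036, -0.174, 0.0877]
eef_rot: [0.002, 0.992, -0.123, -0.001]
wrist_force: [3.8, -3.9, -3.6]
opening: 0.5
t 15.32 q [-0.47  0.47  1.57 -0.    1.1   1.35] p [ 0.6036 -0.174   0.0877] f [ 3.8 -3.9 -3.6] op 0.5
shift [-0.5  0.6 -2.8] turn [0.004 0.002 0.003] rows 0.1 0.0
tool x heading -0.2465974343655553 [-0.87492871 -0.87429531  0.02270213]
```

View pics/w14c.png

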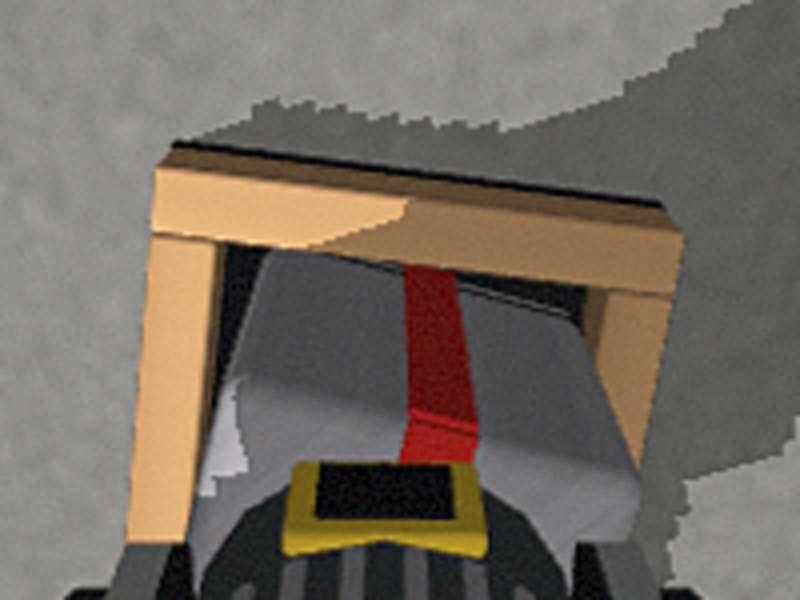

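Run:
```python
from h import *
p,d,T,K=load('w14')
f=lambda pts,z:ray(np.array(pts)/4+[230,150]-.4,z,T,K)
b=f([[240,380],[640,485],[411,412],[478,434]],.072)
print(b.round(4))
for i,j in((0,1),(2,3)):
    e=b[i]-b[j];print('stripe heading ~',np.arctan2(e[1],e[0])-np.pi/2,np.linalg.norm(e))
s=f([[155,170],[683,237]],.022);e=s[0]-s[1];print('stand',np.arctan2(e[1],e[0])-np.pi/2,np.linalg.norm(e))
P,r,o=pose();print((b[2]+b[3])/2-P)
e=((b[2]+b[3])/2-P)[:2];print('from TCP',np.arctan2(e[1],e[0]))
m=f([[297,463],[478,466]],.09);e=m[0]-m[1];print('mouth',np.arctan2(e[1],e[0])-np.pi/2); mm=m.mean(0)-P;print(np.arctan2(mm[1],mm[0]))
show('w14',240,260,420,420,'w14d',4)
```

```text
[[ 0.6347 -0.1665  0.072 ]
 [ 0.6116 -0.2067  0.072 ]
 [ 0.6265 -0.1838  0.072 ]
 [ 0.6221 -0.1904  0.072 ]]
stripe heading ~ -0.520678769695891 0.04640087861943042
stripe heading ~ -0.5835022698790643 0.00791902335694046
stand -0.37488320193103264 0.0758649684387594
[ 0.02064665 -0.01309459 -0.01572106]
from TCP -0.5652044993909816
mouth -0.265290616826624
-0.2928668901465776
```

View pics/w14d.png

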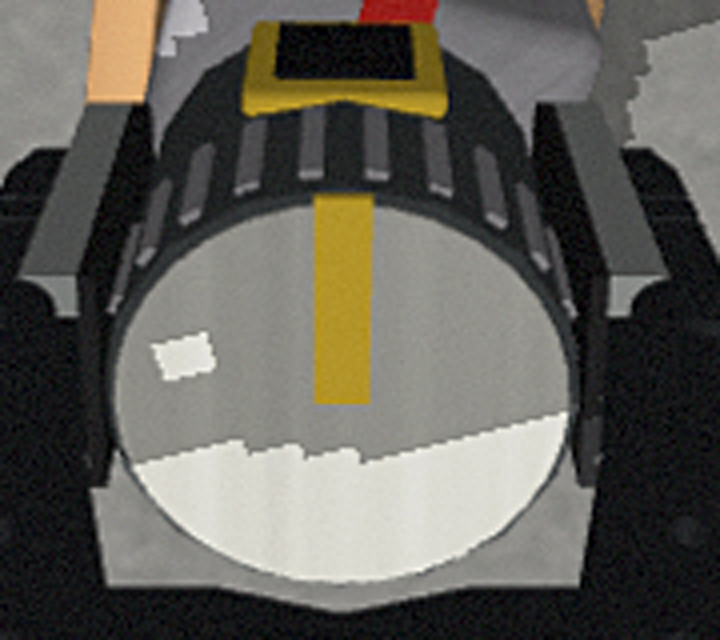

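```bash
python3 -m jog '[[[0,0,0.1],[0,0,0.1],0],[[0,0,0.2],[0,0,0.2],0],[[0,0,0.2],[0,0,0.25],0],[[0,0,0.2],[0,0,0.25],0],[[0,0,0.2],[0,0,0.25],0]]'
python3 -m jog '[[[0,0,0],[0,0,0],0.6],[[0,0,0],[0,0,0],0.75],[[0,0,0],[0,0,0],1],[[0,0,0],[0,0,0],1],[[0,0,0],[0,0,0],1],[[0,0,0],[0,0,0],1]]'
python3 -m jog '[[[0,0,-20],[0,0,0],1],[[0,0,-50],[0,0,0],1],[[0,0,-90],[0,0,0],1],[[0,0,-130],[0,0,0],1],[[0,0,-130],[0,0,0],1],[[0,0,-130],[0,0,0],1]]'
python3 -c "
from h import *
rel([.603,-.1745,.0905],down(-.5));snap('wrist','w15');show('w15',230,110,430,290,'w15c',4)
P,r,o=pose();x=r.apply([1,0,0]);print('tool x heading',np.arctan2(x[1],x[0]))"
```

```text
time_s: 15.78
eef_pos: [0.6036, -0.1747, 0.0874]
eef_rot: [0.002, 0.97, -0.244, -0.001]
wrist_force: [2.9, -3.8, -3.5]
opening: 0.5
time_s: 16.28
eef_pos: [0.6035, -0.1746, 0.0875]
eef_rot: [0.002, 0.97, -0.244, -0.001]
wrist_force: [-0.6, -0.4, 0.3]
opening: 0.998
time_s: 16.78
eef_pos: [0.6056, -0.1748, 0.2214]
eef_rot: [0.003, 0.97, -0.244, 0.003]
wrist_force: [0.2, 0.2, -0.6]
opening: 0.995
t 16.78 q [-0.47  0.32  1.49 -0.    1.33  1.6 ] p [ 0.6056 -0.1748  0.2214] f [ 0.2  0.2 -0.6] op 0.995
shift [ -3.3   0.4 130.9] turn [ 0.004 -0.007  0.007] rows 3.1 0.1
tool x heading -0.49283286465877346
```

View pics/w15c.png

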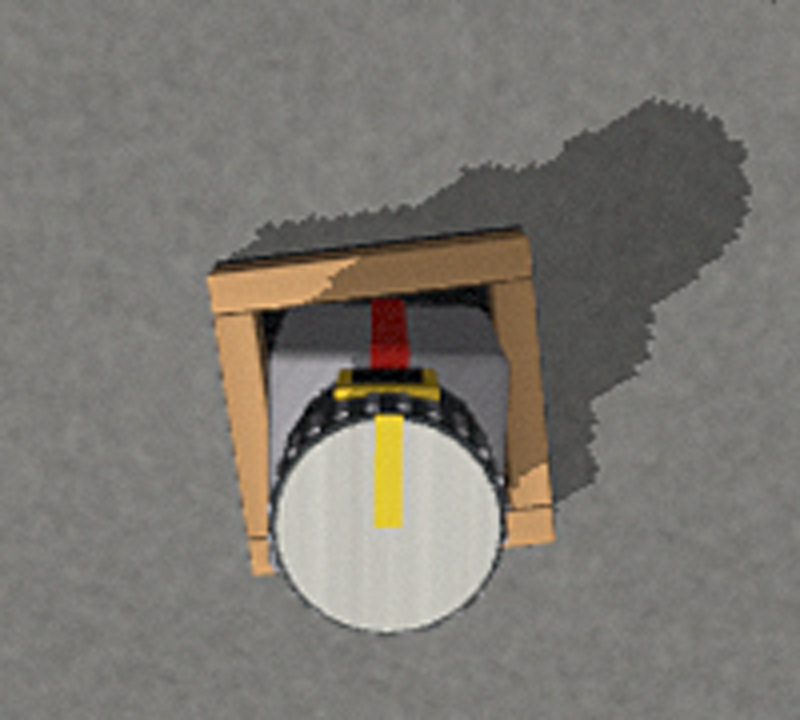

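Run:
```python
from h import *
cap('w15',(205,275,290,365),zc=.110)
p,d,T,K=load('w15')
show('w15',290,170,370,250,'w15d',9)
p=cv2.cvtColor(p,cv2.COLOR_RGB2HSV)
C=cloud(d,T,K)
red=((p[...,0]<8)|(p[...,0]>172))&(p[...,1]>130)&(p[...,2]>60)
red[:, :310]=0;red[:,345:]=0;red[:170]=0;red[230:]=0
P=C[red];print(red.sum());
c=np.array([.6035,-.1745])
lo=P[P[:,2]<.06];hi=P[P[:,2]>.066]
for q in(lo,hi):
    if len(q): m=np.median(q,0);print(m,np.arctan2(m[1]-c[1],m[0]-c[0]))
```

```text
w15 z 0.10949648414672451 centre [ 0.6039 -0.1762] r 0.0215 encl 603.8982543945312 -176.12017822265625 22.32664680480957 line 188 dir -0.498 centre->line -0.509
148
[ 0.62540062 -0.18856573  0.03670273] -0.5709093573728763
[ 0.62420488 -0.18770253  0.0719275 ] -0.5676463211123447
```

View pics/w15d.png

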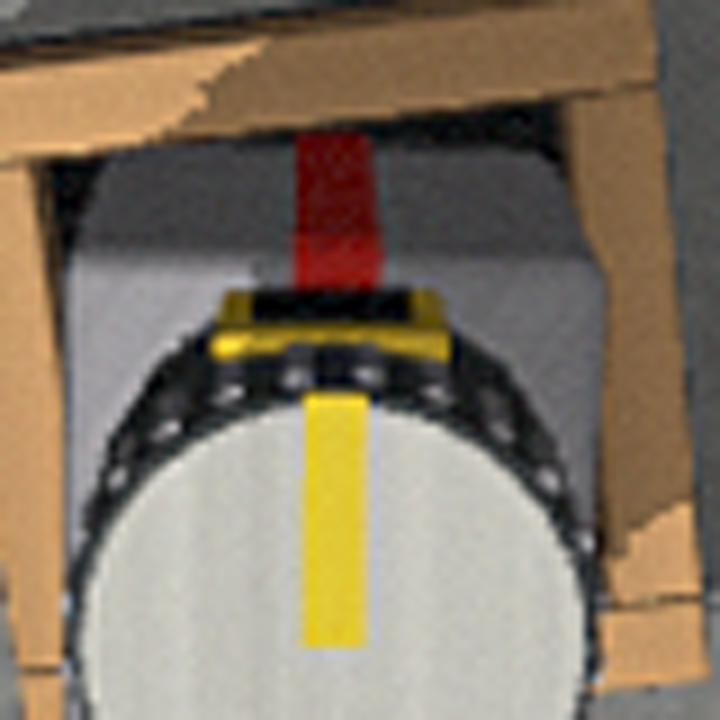

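Run:
```python
from h import *
p,d,T,K=load('w15')
f=lambda pts,z:ray(np.array(pts)/9+[290,170]-.45,z,T,K)[:,:2]
H=lambda e:np.arctan2(e[1],e[0])
b=f([[75,254],[605,266]],.072);print('front edge',H(b[0]-b[1])-np.pi/2)
l=f([[67,280],[64,560]],.072);print('left edge',H(l[0]-l[1]))
b2=f([[100,150],[555,158]],.011);print('lower edge?',H(b2[0]-b2[1])-np.pi/2)
m=f([[252,290],[412,293]],.094);print('mouth edge',H(m[0]-m[1])-np.pi/2)
m=f([[212,355],[450,357]],.083);print('mouth frame low',H(m[0]-m[1])-np.pi/2)
y=f([[335,395],[334,645]],.110);print('line',H(y[0]-y[1]))
r1=f([[295,235],[380,237],],.070).mean(0);c=np.array([.6039,-.1762]);print('stripe',H(r1-c),'mouth',H(f([[335,322]],.092)[0]-c))
```

```text
front edge -0.515368362573076
left edge -0.5263341539785973
lower edge? -0.5099171327504837
mouth edge -0.5115262393743356
mouth frame low -0.5011482268398217
line -0.49416188183867454
stripe -0.5139073132285779 mouth -0.4985241543914196
```

```bash
python3 -m jog '[[[0,0,-40],[0,0,0],1],[[0,0,-80],[0,0,0],1],[[0,0,-80],[0,0,0],1],[[0,0,-80],[0,0,0],1]]'
python3 -c "
from h import *
snap('scene','s16')
a=load('scene0')[0].astype(int);b=load('s16')[0].astype(int)
for n,(u0,u1,v0,v1) in dict(cezve=(270,325,280,358),tulip2=(470,512,210,255),can=(420,498,272,350)).items(): print(n,np.abs(a-b)[v0:v1,u0:u1].mean())
"
```

```text
time_s: 17.17
eef_pos: [0.605, -0.1741, 0.3]
eef_rot: [0.003, 0.97, -0.244, 0.002]
wrist_force: [0.3, 0.1, -0.3]
opening: 0.998
cezve 4.207459207459207
tulip2 4.200352733686067
can 3.51468332237563
```

View pics/s16.png

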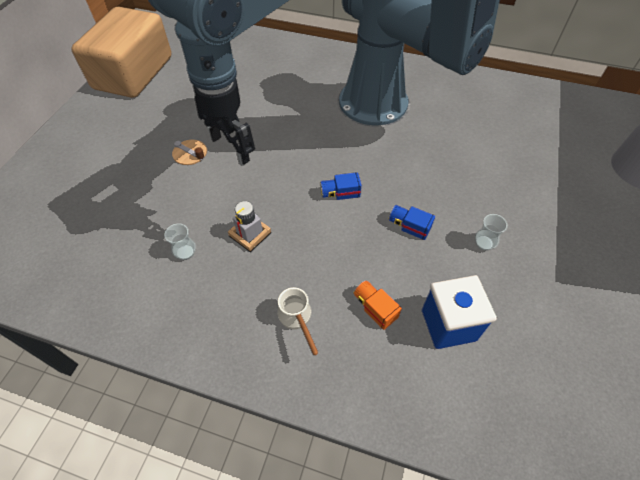

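The grinder stands in the stand at (249,225). The cezve, glasses and canister are unmoved, and the gripper is clear. I'm handing in.

```bash
python3 -c "
from bench import *
print(hand_in())"
```

```text
the job is handed in; nothing more can be done
None
```

I handed the job in at about 17 s. The steel grinder is standing upright in its stand and released, with the filling mouth turned to just above the red stripe.

**What I did**
- I gripped the body with the tool tilted 35°, tipped the grinder upright and lowered it into the pocket until the wrist force showed contact, then let go.
- My first approach to the stand came out with the wrist nearly straight, so I backed out in mid-air and came in from the side instead.
- I then took the hopper top from above and turned it about 2.25 rad clockwise. The body twisted about 0.15 rad in the pocket first and then held.

**Last checks**
- **Mouth and stripe:** the mouth's heading measured about -0.50 rad and the stripe's about -0.515 rad. That leaves the mouth about 0.015 rad short of the stripe, not past it. Single edge readings scatter by about 0.01 to 0.02 rad.
- **Seating:** the hopper's flat top reads 109.5 mm above the worktop, against about 110 mm expected with the grinder fully down.
- **Other things:** the cezve, the glasses and the canister look unmoved in the last scene picture. The gripper was open and about 0.19 m above the grinder at hand-in.
- **Disagreement:** the cameras differed by 2–3 mm on where the grinder and the stand were. I settled the placing by close looks with the wrist camera.

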